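# Load the glassware drying station and switch it on

### The arm

A 6-joint arm with a two-finger parallel gripper is mounted at the origin on the work surface. World frame = base frame: x ahead of the robot, y to its left, z up, the work surface at z = 0. Lengths are in m, angles in rad, forces in N, time in s.
With the tool pointing down it reaches from about 0.4 to 0.925 m from the base axis. Payload 3.4 kg.
Tool frame: the origin (TCP) lies at the very end of the fingers, on their centre line; the grasp point (between the pads) lies 19 mm behind it (tcp_to_grasp is the distance from the TCP to the grasp point, in m); z points along the fingers, y is the line along which they close (so a half turn about z gives the same grasp; the last joint's range is limited). The gripper opens to 85 mm and grips with 20 to 120 N. Pads are 22 mm wide; open, the fingers measure 114 mm over their backs; the gripper's body (76 mm by 85 mm) begins 54 mm behind the grasp point. The pads swing forward as they close: fully open they stand 13 mm farther back than shut.
Start: joints at [1.264, 0.307, 1.506, -0, 1.328, -0.073], TCP at [0.133, 0.559, 0.231] pointing down, gripper open.
Joint ranges: [-3.12, 3.12], [-1.05, 2.28], [0.14, 2.33], [-1.42, 4.57], [0.1, 2.73], [-2.68, 2.68]. Speed limits (rad/s): [2.57, 2.57, 3.14, 3.14, 3.14, 3.14].

### API

Orientations are given as a unit quaternion [w, x, y, z].
In Python, from plant import * gives the robot as it stands.
- The arm moves only by the shell command python3 -m jog 'ROWS' [FORCE]. ROWS is JSON, a list of rows, each an object with "delta_pos": the shift along the tool's x, y, z in cm, a list of three; "turn": the turn about the tool's z in degrees; "claw": the closure, from 0 (fully open) to 1 (shut). In form: [{"delta_pos": [tx, ty, tz], "turn": turn, "claw": claw}, ...]. A call has 1 to 5 rows; each row is the pose to reach, as a shift and turn from the pose commanded when the call began, along the tool's axes at that moment; what a row does not reach only later rows make up. A row lasts 1/8 s, in which the tool goes at most 62.5 mm and 10.7 degrees, less where a joint would pass 70% of its speed; a pose out of reach is approached as far as the arm can. A call with a gripper value outside its range is refused whole. The fingers move at their own pace and stop on an object; FORCE is the grip in N (left out, the last holds). Time passes only in rows, so rows that repeat a pose let the fingers close. It gives the time, the measured TCP pose, the force, the opening and the grip force at its end, in the units of the state.
- get_obs(): the state, without advancing time (a new reading comes with each control period).
- camera(name): name is "scene" or "top" or "wrist"; returns a dict with "frame" (420x560x3 uint8, red, green, blue), "fx", "fy", "cx", "cy" (pixels), "view" (4x4, takes a point from world to camera coordinates); the wrist camera has in their place "T_tool_cam" (4x4, takes a point from camera to tool coordinates, whose origin is the TCP and whose axes are the flange's). Camera axes: x right, y down, z forward; pixel columns grow to the right and rows downward; lengths in m; the calibration is good to about 2 mm. A picture is of the moment at which its call begins: read the wrist's pose just before it. There is no depth.
- job_done(): hands the job in; it is judged then, once.
Trained networks look in the newest picture that a camera, given by its name, has taken for a name from the list of things; names that differ only in an ending like _2 or _b are one class to them, and where a whole thing is asked for, a point or a joint stands for the part that bears it (a point fixed in the world has none). Each returns a list of dicts, best first, with "conf" (0 to 1); they miss things now and then, are a little off and sometimes report something else, mostly with a low value. They report only what shows in the picture. A call takes as long as a camera call. They do not tell look-alikes from the thing itself.
- look_for(name, camera): "extent" ([left, top, width, height] in pixels, round what is visible of it).
The state is a dict: "time_s": time; "joint_positions": joint angles; "qd": joint speeds; "joint_torque": joint torques, N m; "position": TCP position; "orientation": TCP orientation; "wrist_force": force on the tool from outside, world axes, zero at the start; "moment": the same for the moment, N m; "width": opening from 0.0 (shut) to 1.0 (fully open); "gripper_force": force on a finger pad.
Only numpy, scipy, OpenCV 4.12 (cv2) and the standard library are available. Lean on these libraries where they do the work, as an engineer would, in place of code of your own. Each camera call takes 0.05 s, during which the arm holds its last target. There are 200 camera calls.

### The job

Load the drying station: set every flask from the black mat upright into a pocket of the blue dimpled tray, one to a pocket and very gently, lowered and not dropped, for they are fragile, and stand both stirring rods handle up in the steel cup. When everything is loaded, swing the red lever fully over, away from the robot, to switch the dryer on; leave the cup standing and the amber jar where it is.

Things in the scene. Friction and masses are not known exactly. Their poses are not given: they have to be found in the camera images.
- flask0_center (a point): fragile stoppered glass flask, pink, 60 g, standing on the 4 mm black mat (or absent): bulb 52 mm across (widest 20 mm above its underside), flat foot 33 mm across, straight glass neck 22 mm across from 43 to 75 mm above its underside, red stopper 24 mm across up to 85 mm. Point: on its axis half-way up, 42.5 mm above the underside; z to the stopper
- flask1_center (a point): fragile stoppered glass flask, pink, 60 g, standing on the 4 mm black mat (or absent): bulb 52 mm across (widest 20 mm above its underside), flat foot 33 mm across, straight glass neck 22 mm across from 43 to 75 mm above its underside, red stopper 24 mm across up to 85 mm. Point: on its axis half-way up, 42.5 mm above the underside; z to the stopper
- flask2_center (a point): fragile stoppered glass flask, pink, 60 g, standing on the 4 mm black mat (or absent): bulb 52 mm across (widest 20 mm above its underside), flat foot 33 mm across, straight glass neck 22 mm across from 43 to 75 mm above its underside, red stopper 24 mm across up to 85 mm. Point: on its axis half-way up, 42.5 mm above the underside; z to the stopper
- flask3_center (a point): fragile stoppered glass flask, pink, 60 g, standing on the 4 mm black mat (or absent): bulb 52 mm across (widest 20 mm above its underside), flat foot 33 mm across, straight glass neck 22 mm across from 43 to 75 mm above its underside, red stopper 24 mm across up to 85 mm. Point: on its axis half-way up, 42.5 mm above the underside; z to the stopper
- flask4_center (a point): fragile stoppered glass flask, pink, 60 g, standing on the 4 mm black mat (or absent): bulb 52 mm across (widest 20 mm above its underside), flat foot 33 mm across, straight glass neck 22 mm across from 43 to 75 mm above its underside, red stopper 24 mm across up to 85 mm. Point: on its axis half-way up, 42.5 mm above the underside; z to the stopper
- pocket0 (a point): pocket of the blue dimpled tray (25 mm thick): round flat-floored dimple 50 mm across, 10 mm deep; pockets 80 mm apart, 2 rows of 3. Point: centre of its mouth, at the tray's top face; z up, x away from the robot, y towards the switch. A seated flask stands upright with its foot on the dimple floor and its bulb just inside the rim, so its centre point is 32.5 mm above this point
- pocket1 (a point): pocket of the blue dimpled tray (25 mm thick): round flat-floored dimple 50 mm across, 10 mm deep; pockets 80 mm apart, 2 rows of 3. Point: centre of its mouth, at the tray's top face; z up, x away from the robot, y towards the switch. A seated flask stands upright with its foot on the dimple floor and its bulb just inside the rim, so its centre point is 32.5 mm above this point
- pocket2 (a point): pocket of the blue dimpled tray (25 mm thick): round flat-floored dimple 50 mm across, 10 mm deep; pockets 80 mm apart, 2 rows of 3. Point: centre of its mouth, at the tray's top face; z up, x away from the robot, y towards the switch. A seated flask stands upright with its foot on the dimple floor and its bulb just inside the rim, so its centre point is 32.5 mm above this point
- pocket3 (a point): pocket of the blue dimpled tray (25 mm thick): round flat-floored dimple 50 mm across, 10 mm deep; pockets 80 mm apart, 2 rows of 3. Point: centre of its mouth, at the tray's top face; z up, x away from the robot, y towards the switch. A seated flask stands upright with its foot on the dimple floor and its bulb just inside the rim, so its centre point is 32.5 mm above this point
- pocket4 (a point): pocket of the blue dimpled tray (25 mm thick): round flat-floored dimple 50 mm across, 10 mm deep; pockets 80 mm apart, 2 rows of 3. Point: centre of its mouth, at the tray's top face; z up, x away from the robot, y towards the switch. A seated flask stands upright with its foot on the dimple floor and its bulb just inside the rim, so its centre point is 32.5 mm above this point
- pocket5 (a point): pocket of the blue dimpled tray (25 mm thick): round flat-floored dimple 50 mm across, 10 mm deep; pockets 80 mm apart, 2 rows of 3. Point: centre of its mouth, at the tray's top face; z up, x away from the robot, y towards the switch. A seated flask stands upright with its foot on the dimple floor and its bulb just inside the rim, so its centre point is 32.5 mm above this point
- rod0_center (a point): stirring rod 220 mm long, 30 g, orange handle, lying on the sloping rest, handle end away from the robot and up about 16 degrees: lower half a white round rod of 8 mm, upper half a square handle of 12 mm. Point: at mid-length, where the handle begins (about 60 mm above the table); z along the rod to the handle end, x and y square to the handle's faces
- rod1_center (a point): stirring rod 220 mm long, 30 g, green handle, lying on the sloping rest, handle end away from the robot and up about 16 degrees: lower half a white round rod of 8 mm, upper half a square handle of 12 mm. Point: at mid-length, where the handle begins (about 60 mm above the table); z along the rod to the handle end, x and y square to the handle's faces
- rest_bar (a point): middle of the upper bar of the two-bar rod rest; the bars are 10 mm thick, 220 mm long, along this point's y; x points to the handle ends, away from the robot. The upper bar carries a rod about 175 mm from its lower end, the lower bar about 50 mm; between the bars nothing is under the rods down to the rest's base plate (top 8 mm above the table), so a handle can be pinched there
- cup_center (a point): steel holder cup, loose, 400 g, 52 mm outside diameter, 100 mm high, wall 4 mm (inside 44 mm across), floor 6 mm thick, open at the top. The point is on its axis half-way up (50 mm above the table); z up
- switch (a joint): red toggle lever of the drying station, 60 mm long, on a grey block at the tray's left end: it is near 0 (off) when leaning about 0.5 rad towards the robot, grows as it is swung away from the robot and is 1.0 rad at its far stop (on); it stays where it is left
- switch_tip (a point): free tip of the red toggle lever; it swings in the tray's x direction (away from the robot for on)
- jar_center (a point): small amber jar with a lid, 40 mm across and 50 mm high, standing on the mat among the flasks; not part of the job. The point is half-way up
Not all that is in view belongs to the job. What is shaped like the part that bears flask4_center but green or yellow is not meant.

How it is judged:
On the way, in this order (a step that is already met when the one before it is completed fails the run):
1. every flask seated in a pocket and both rods standing in the cup, all released (((horizontal distance between flask0_center and pocket0 below 0.008 m and z of flask0_center in the frame of pocket0 between 0.024 and 0.038 m) or (horizontal distance between flask0_center and pocket1 below 0.008 m and z of flask0_center in the frame of pocket1 between 0.024 and 0.038 m) or (horizontal distance between flask0_center and pocket2 below 0.008 m and z of flask0_center in the frame of pocket2 between 0.024 and 0.038 m) or (horizontal distance between flask0_center and pocket3 below 0.008 m and z of flask0_center in the frame of pocket3 between 0.024 and 0.038 m) or (horizontal distance between flask0_center and pocket4 below 0.008 m and z of flask0_center in the frame of pocket4 between 0.024 and 0.038 m) or (horizontal distance between flask0_center and pocket5 below 0.008 m and z of flask0_center in the frame of pocket5 between 0.024 and 0.038 m)) and angle between each of flask0_center, flask1_center, flask2_center, flask3_center, flask4_center's own z axis and vertical below 0.15 rad and contact force between each of flask0, flask1, flask2, flask3, flask4, rod0, rod1 and the fingers below 0.05 N and ((horizontal distance between flask1_center and pocket0 below 0.008 m and z of flask1_center in the frame of pocket0 between 0.024 and 0.038 m) or (horizontal distance between flask1_center and pocket1 below 0.008 m and z of flask1_center in the frame of pocket1 between 0.024 and 0.038 m) or (horizontal distance between flask1_center and pocket2 below 0.008 m and z of flask1_center in the frame of pocket2 between 0.024 and 0.038 m) or (horizontal distance between flask1_center and pocket3 below 0.008 m and z of flask1_center in the frame of pocket3 between 0.024 and 0.038 m) or (horizontal distance between flask1_center and pocket4 below 0.008 m and z of flask1_center in the frame of pocket4 between 0.024 and 0.038 m) or (horizontal distance between flask1_center and pocket5 below 0.008 m and z of flask1_center in the frame of pocket5 between 0.024 and 0.038 m)) and ((horizontal distance between flask2_center and pocket0 below 0.008 m and z of flask2_center in the frame of pocket0 between 0.024 and 0.038 m) or (horizontal distance between flask2_center and pocket1 below 0.008 m and z of flask2_center in the frame of pocket1 between 0.024 and 0.038 m) or (horizontal distance between flask2_center and pocket2 below 0.008 m and z of flask2_center in the frame of pocket2 between 0.024 and 0.038 m) or (horizontal distance between flask2_center and pocket3 below 0.008 m and z of flask2_center in the frame of pocket3 between 0.024 and 0.038 m) or (horizontal distance between flask2_center and pocket4 below 0.008 m and z of flask2_center in the frame of pocket4 between 0.024 and 0.038 m) or (horizontal distance between flask2_center and pocket5 below 0.008 m and z of flask2_center in the frame of pocket5 between 0.024 and 0.038 m)) and ((horizontal distance between flask3_center and pocket0 below 0.008 m and z of flask3_center in the frame of pocket0 between 0.024 and 0.038 m) or (horizontal distance between flask3_center and pocket1 below 0.008 m and z of flask3_center in the frame of pocket1 between 0.024 and 0.038 m) or (horizontal distance between flask3_center and pocket2 below 0.008 m and z of flask3_center in the frame of pocket2 between 0.024 and 0.038 m) or (horizontal distance between flask3_center and pocket3 below 0.008 m and z of flask3_center in the frame of pocket3 between 0.024 and 0.038 m) or (horizontal distance between flask3_center and pocket4 below 0.008 m and z of flask3_center in the frame of pocket4 between 0.024 and 0.038 m) or (horizontal distance between flask3_center and pocket5 below 0.008 m and z of flask3_center in the frame of pocket5 between 0.024 and 0.038 m)) and ((horizontal distance between flask4_center and pocket0 below 0.008 m and z of flask4_center in the frame of pocket0 between 0.024 and 0.038 m) or (horizontal distance between flask4_center and pocket1 below 0.008 m and z of flask4_center in the frame of pocket1 between 0.024 and 0.038 m) or (horizontal distance between flask4_center and pocket2 below 0.008 m and z of flask4_center in the frame of pocket2 between 0.024 and 0.038 m) or (horizontal distance between flask4_center and pocket3 below 0.008 m and z of flask4_center in the frame of pocket3 between 0.024 and 0.038 m) or (horizontal distance between flask4_center and pocket4 below 0.008 m and z of flask4_center in the frame of pocket4 between 0.024 and 0.038 m) or (horizontal distance between flask4_center and pocket5 below 0.008 m and z of flask4_center in the frame of pocket5 between 0.024 and 0.038 m)) and angle between each of rod0_center, rod1_center's own z axis and vertical below 0.55 rad and z of rod0_center in the frame of cup_center between 0.03 and 0.085 m and horizontal distance between each of rod0_center, rod1_center and cup_center below 0.045 m and z of rod1_center in the frame of cup_center between 0.03 and 0.085 m and height (world z) of each of rod0_center, rod1_center above 0.08 m and angle between cup_center's own z axis and vertical below 0.1 rad), for 0.2 s.
2. the dryer's lever swung over to on (value of joint switch above 0.85 rad), for 0.2 s.
At the end, for the whole second after the job is handed in: every flask present is seated in a pocket (axis within 8 mm of the pocket's centre, sunk into the dimple, within 0.15 rad of upright), both rods stand handle up in the upright cup (within 0.55 rad of vertical, lower end in the cup), all released and at rest, and the lever is beyond 0.85 rad (all of step 1 and linear speed of each of flask0, flask1, flask2, flask3, flask4, rod0, rod1 below 0.03 m/s and value of joint switch above 0.85 rad); the robot touches nothing.
It fails at once if a flask is set down hard on the tray (more than 25 N) (contact force between any of flask0, flask1, flask2, flask3, flask4 and station above 25 N).
It fails at once if a flask is dropped into a pocket from more than about 13 mm (faster than 0.5 m/s there) ((linear speed of flask0 above 0.5 m/s and ((horizontal distance between flask0_center and pocket0 below 0.03 m and z of flask0_center in the frame of pocket0 below 0.05 m) or (horizontal distance between flask0_center and pocket1 below 0.03 m and z of flask0_center in the frame of pocket1 below 0.05 m) or (horizontal distance between flask0_center and pocket2 below 0.03 m and z of flask0_center in the frame of pocket2 below 0.05 m) or (horizontal distance between flask0_center and pocket3 below 0.03 m and z of flask0_center in the frame of pocket3 below 0.05 m) or (horizontal distance between flask0_center and pocket4 below 0.03 m and z of flask0_center in the frame of pocket4 below 0.05 m) or (horizontal distance between flask0_center and pocket5 below 0.03 m and z of flask0_center in the frame of pocket5 below 0.05 m))) or (linear speed of flask1 above 0.5 m/s and ((horizontal distance between flask1_center and pocket0 below 0.03 m and z of flask1_center in the frame of pocket0 below 0.05 m) or (horizontal distance between flask1_center and pocket1 below 0.03 m and z of flask1_center in the frame of pocket1 below 0.05 m) or (horizontal distance between flask1_center and pocket2 below 0.03 m and z of flask1_center in the frame of pocket2 below 0.05 m) or (horizontal distance between flask1_center and pocket3 below 0.03 m and z of flask1_center in the frame of pocket3 below 0.05 m) or (horizontal distance between flask1_center and pocket4 below 0.03 m and z of flask1_center in the frame of pocket4 below 0.05 m) or (horizontal distance between flask1_center and pocket5 below 0.03 m and z of flask1_center in the frame of pocket5 below 0.05 m))) or (linear speed of flask2 above 0.5 m/s and ((horizontal distance between flask2_center and pocket0 below 0.03 m and z of flask2_center in the frame of pocket0 below 0.05 m) or (horizontal distance between flask2_center and pocket1 below 0.03 m and z of flask2_center in the frame of pocket1 below 0.05 m) or (horizontal distance between flask2_center and pocket2 below 0.03 m and z of flask2_center in the frame of pocket2 below 0.05 m) or (horizontal distance between flask2_center and pocket3 below 0.03 m and z of flask2_center in the frame of pocket3 below 0.05 m) or (horizontal distance between flask2_center and pocket4 below 0.03 m and z of flask2_center in the frame of pocket4 below 0.05 m) or (horizontal distance between flask2_center and pocket5 below 0.03 m and z of flask2_center in the frame of pocket5 below 0.05 m))) or (linear speed of flask3 above 0.5 m/s and ((horizontal distance between flask3_center and pocket0 below 0.03 m and z of flask3_center in the frame of pocket0 below 0.05 m) or (horizontal distance between flask3_center and pocket1 below 0.03 m and z of flask3_center in the frame of pocket1 below 0.05 m) or (horizontal distance between flask3_center and pocket2 below 0.03 m and z of flask3_center in the frame of pocket2 below 0.05 m) or (horizontal distance between flask3_center and pocket3 below 0.03 m and z of flask3_center in the frame of pocket3 below 0.05 m) or (horizontal distance between flask3_center and pocket4 below 0.03 m and z of flask3_center in the frame of pocket4 below 0.05 m) or (horizontal distance between flask3_center and pocket5 below 0.03 m and z of flask3_center in the frame of pocket5 below 0.05 m))) or (linear speed of flask4 above 0.5 m/s and ((horizontal distance between flask4_center and pocket0 below 0.03 m and z of flask4_center in the frame of pocket0 below 0.05 m) or (horizontal distance between flask4_center and pocket1 below 0.03 m and z of flask4_center in the frame of pocket1 below 0.05 m) or (horizontal distance between flask4_center and pocket2 below 0.03 m and z of flask4_center in the frame of pocket2 below 0.05 m) or (horizontal distance between flask4_center and pocket3 below 0.03 m and z of flask4_center in the frame of pocket3 below 0.05 m) or (horizontal distance between flask4_center and pocket4 below 0.03 m and z of flask4_center in the frame of pocket4 below 0.05 m) or (horizontal distance between flask4_center and pocket5 below 0.03 m and z of flask4_center in the frame of pocket5 below 0.05 m)))).
It fails at once if the amber jar is moved more than 30 mm (distance of jar_center from where it was at the start of the episode above 0.03 m).
Of flask0, flask1, flask2, flask3, flask4 only 3 to 5 are there at a start; the rules pass over those that are not, and their reading is None.
At some moment in a run one of rod0, rod1, cup may be knocked a few centimetres aside while the robot is not near it.
It also fails if it takes over 210 s, if anything falls off the work surface, if the arm or the gripper's body presses on something with over 40 N, if the wrist force passes 120 N, or if a joint passes its speed limit or range.

## Working session

There is one attempt and no reset: what is moved stays moved. The work goes in short steps, Python scripts to look and compute and a shell command to move; the robot and the scene stay as the last step left them, time stands still between calls to the robot, and variables do not carry over. Pictures are saved under pics/ and viewed, at most 14 in all, crops included, and the job is handed in when it is done.

```bash
ls; mkdir -p pics; python3 - <<'E'
from plant import *
import cv2
o=get_obs();print({k:(v if not hasattr(v,'round') else v) for k,v in o.items()})
for n in("scene","top"):
    c=camera(n);cv2.imwrite(f"pics/{n}0.png",c["frame"][:,:,::-1]);print(n,c["fx"],c["fy"],c["cx"],c["cy"],c["view"])
    for t in("flask0_center","pocket0","rod0_center","rest_bar","cup_center","switch_tip","switch","jar_center"):
        print(t,[(round(d["conf"],2),[round(x) for x in d["extent"]]) for d in look_for(t,n)])
c=camera("wrist");print({k:v for k,v in c.items() if k!="frame"})
E
```

```text
pics
{'time_s': 0.0, 'joint_positions': array([ 1.26449797e+00,  3.07593264e-01,  1.50766575e+00,  1.27426302e-05,
        1.32842789e+00, -7.35386418e-02]), 'qd': array([ 4.55780621e-04, -8.48166334e-05,  4.09586346e-04,  2.08233853e-03,
       -3.74261897e-04,  1.15464150e-04]), 'joint_torque': array([-3.47569940e-04, -4.57549131e+01, -2.51913732e+01, -2.49347595e-04,
        1.35750169e-02,  5.89854906e-06]), 'position': array([0.13246001, 0.55881225, 0.23037234]), 'orientation': array([-2.03747003e-04,  1.16118786e-01,  9.93234781e-01, -1.02712804e-03]), 'wrist_force': array([-0.50444495,  0.72060338, -1.22545768]), 'moment': array([-0.01695314,  0.09070016, -0.04074411]), 'gripper_force': 0.0, 'width': 1.0027000720359383}
scene 392.8712068485495 392.8712068485495 278.181765467345 209.6524882261505 [[-0.18436504  0.98283494 -0.00670941  0.1220879 ]
 [ 0.62804803  0.11255594 -0.76999145 -0.19170201]
 [-0.75601931 -0.14617333 -0.63801893  1.2568983 ]
 [ 0.          0.          0.          1.        ]]
flask0_center [(0.68, [136, 189, 19, 32])]
pocket0 [(0.9, [201, 247, 171, 94])]
r
[... 800 characters left out ...]
1, 164, 46, 63])]
rest_bar [(0.98, [100, 163, 103, 101])]
cup_center [(0.65, [138, 135, 26, 28]), (0.63, [397, 186, 16, 16])]
switch_tip [(0.52, [397, 186, 16, 14]), (0.42, [208, 158, 4, 12])]
switch []
jar_center [(0.67, [337, 215, 16, 20])]
{'fx': 300.0434794266212, 'fy': 300.0434794266212, 'cx': 287.94386757138733, 'cy': 210.3545894598621, 'T_tool_cam': array([[ 3.45093398e-04, -9.53717059e-01, -3.00705259e-01,
         7.65773932e-02],
       [ 9.99999901e-01,  4.13293196e-04, -1.63187725e-04,
         8.94404054e-04],
       [ 2.79914354e-04, -3.00705173e-01,  9.53717107e-01,
        -1.43489177e-01],
       [ 0.00000000e+00,  0.00000000e+00,  0.00000000e+00,
         1.00000000e+00]])}
```

```bash
python3 - <<'E'
import cv2
a=cv2.imread("pics/top0.png")[110:290,90:450];cv2.imwrite("pics/top0b.png",cv2.resize(a,None,fx=2.2,fy=2.2,interpolation=cv2.INTER_CUBIC))
a=cv2.imread("pics/scene0.png")[150:370,90:530];cv2.imwrite("pics/scene0b.png",cv2.resize(a,None,fx=1.8,fy=1.8,interpolation=cv2.INTER_CUBIC))
E
```

```text
(no output)
```

View pics/top0b.png

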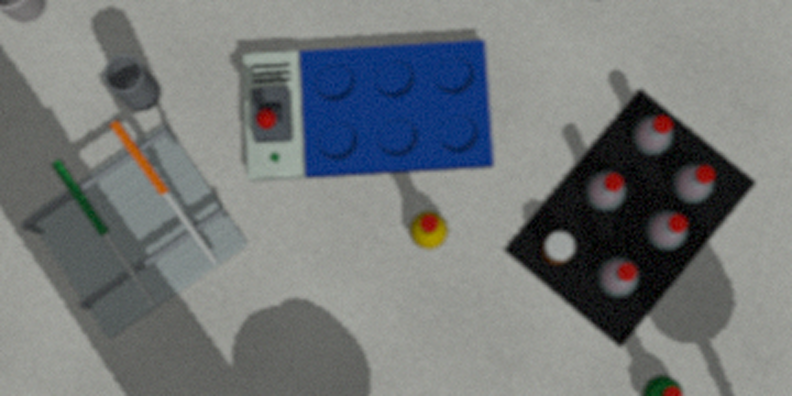

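View pics/scene0b.png

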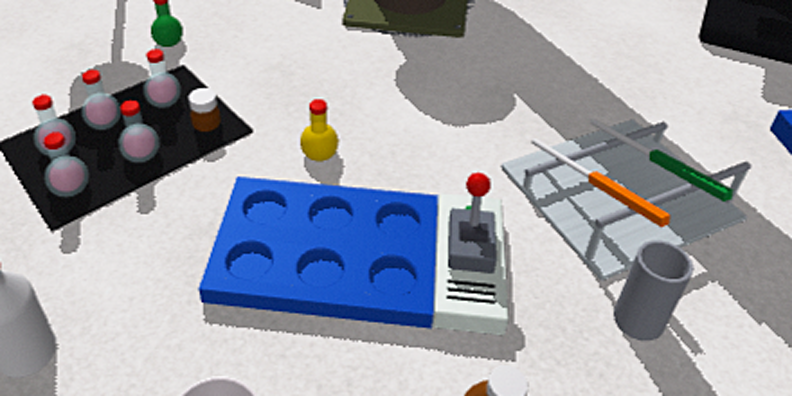

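Candidates seen (original top-camera pixels). Pink flasks, which belong to the job: about (391,166), (410,189), (369,193), (398,211), (375,233). Look-alikes to leave: yellow flask (285,215) and green flask (391,287). The amber jar is at (345,222). The steel cup is at (149,148). The orange rod runs from (142,166) and the green rod from (116,184). The lever's red knob is at (211,164).

```bash
cat > h.py <<'E'
from plant import *
import cv2, numpy as np
from scipy.spatial.transform import Rotation as R
def pose():
    o=get_obs(); w,x,y,z=o["orientation"]; T=np.eye(4)
    T[:3,:3]=R.from_quat([x,y,z,w]).as_matrix(); T[:3,3]=o["position"]; return T
def shot(n):
    T=pose(); c=camera(n)
    c["cw"]=T@c["T_tool_cam"] if n=="wrist" else np.linalg.inv(c["view"])
    return c
def ray(c,uv):
    d=c["cw"][:3,:3]@[(uv[0]-c["cx"])/c["fx"],(uv[1]-c["cy"])/c["fy"],1]; return c["cw"][:3,3],d
def at(c,uv,z):
    p,d=ray(c,uv); return p+d*(z-p[2])/d[2]
def proj(c,P):
    q=np.linalg.inv(c["cw"])@np.r_[P,1]; return np.array([c["fx"]*q[0]/q[2]+c["cx"],c["fy"]*q[1]/q[2]+c["cy"]])
def blobs(c,col,amin=6):
    h=cv2.cvtColor(c["frame"],cv2.COLOR_RGB2HSV).astype(int); H,S,V=h[...,0],h[...,1],h[...,2]
    m={"red":((H<5)|(H>174))&(S>150)&(V>90),"orange":(H>=7)&(H<18)&(S>180)&(V>120),"blue":(H>105)&(H<125)&(S>150)&(V>50),
       "green":(H>50)&(H<80)&(S>150)&(V>35)}[col].astype(np.uint8)
    n,l,s,ce=cv2.connectedComponentsWithStats(m)
    return [(ce[i],s[i],l==i) for i in range(1,n) if s[i,4]>=amin]
def to(P,yaw=None):
    """cm delta along tool axes to move TCP to P (world) and pose"""
    T=pose(); d=T[:3,:3].T@(np.array(P)-T[:3,3])*100
    print("delta",d.round(2),"tcp",T[:3,3].round(4),"toolx",T[:3,0].round(3))
    return d
E
python3 - <<'E'
from h import *
t=shot("top");s=shot("scene")
for ce,st,_ in blobs(t,"red"):print("red top",ce.round(1),st,at(t,ce,.086).round(3))
for ce,st,_ in blobs(s,"red"):print("red sc",ce.round(1),st,at(s,ce,.084).round(3))
for c in(t,s):
  for col in("orange","green","blue"):
    for ce,st,m in blobs(c,col,25):
        ys,xs=np.nonzero(m);b=cv2.boxPoints(cv2.minAreaRect(np.c_[xs,ys].astype(np.float32)))
        z=.025 if col=="blue" else .075
        print(col,ce.round(1),st[4],[at(c,q,z).round(3)[:2].tolist() for q in b])
E
```

```text
red top [432.2  73.8] [430  71   6   7  29] [ 0.809 -0.503  0.086]
red top [464.2  79.3] [462  77   6   6  25] [ 0.792 -0.594  0.086]
red top [368.6  82.8] [365  78   8  10  63] [ 0.784 -0.319  0.086]
red top [495.8  85.4] [494  83   5   6  25] [ 0.773 -0.683  0.086]
red top [210.5 163.7] [207 160   8   8  51] [0.55  0.131 0.086]
red top [390.9 166. ] [387 163   9   7  50] [ 0.539 -0.374  0.086]
red top [410.2 188.9] [406 185   9   8  52] [ 0.474 -0.425  0.086]
red top [368.5 192.4] [365 189   8   8  50] [ 0.465 -0.309  0.086]
red top [284.6 211.2] [282 209   6   6  25] [ 0.414 -0.075  0.086]
red top [397.6 210.9] [394 208   8   7  50] [ 0.412 -0.387  0.086]
red top [374.6 233.1] [371 230   8   7  50] [ 0.351 -0.322  0.086]
red top [395.3 289.3] [392 286   8   7  39] [ 0.199 -0.372  0.086]
red sc [178.7 148.9] [175 146   8   7  38] [ 0.203 -0.37   0.084]
red sc [175.9 180.7] [172 177   9   8  56] [ 0.35  -0.319  0.084]
red sc [140.1 192.3] [136 189   9   8  59] [ 0.411 -0.386  0.084]
red sc [113.  206.6] [108 203  11   8  67] [ 0.473 -0.423  0.084]
red sc [266.1 208.8] [262 205   9  
[... 667 characters left out ...]
59. ] 4701 [[0.656, 0.095], [0.669, -0.151], [0.499, -0.158], [0.487, 0.085]]
blue [ 58.2 258.8] 699 [[0.326, 0.615], [0.342, 0.552], [0.255, 0.526], [0.24, 0.589]]
orange [440.2 260.2] 321 [[0.484, 0.253], [0.463, 0.263], [0.522, 0.34], [0.542, 0.33]]
orange [355.7 365.5] 39 [[0.755, 0.135], [0.753, 0.147], [0.763, 0.147], [0.765, 0.135]]
green [181.7 165.2] 266 [[0.207, -0.384], [0.199, -0.339], [0.307, -0.299], [0.315, -0.34]]
green [473.5 247.2] 348 [[0.436, 0.326], [0.413, 0.337], [0.471, 0.414], [0.491, 0.403]]
blue [540.6 227. ] 1094 [[0.277, 0.514], [0.187, 0.59], [0.322, 0.618], [0.396, 0.548]]
blue [270.6 289.8] 8845 [[0.69, -0.145], [0.501, -0.194], [0.489, 0.097], [0.673, 0.097]]
```

```bash
python3 -m jog '[{"delta_pos":[-6,-4,-1],"turn":0,"claw":0},{"delta_pos":[-11,-7,-2],"turn":0,"claw":0},{"delta_pos":[-16,-10,-3],"turn":0,"claw":0},{"delta_pos":[-21,-13,-4],"turn":0,"claw":0},{"delta_pos":[-26,-15,-5],"turn":0,"claw":0}]' 
python3 -m jog '[{"delta_pos":[-5,-3,0],"turn":0,"claw":0},{"delta_pos":[-9,-5,0],"turn":0,"claw":0},{"delta_pos":[-12,-7,0],"turn":-7,"claw":0},{"delta_pos":[-12,-7.5,0],"turn":-13.3,"claw":0},{"delta_pos":[-12,-7.5,0],"turn":-13.3,"claw":0}]'
python3 -c "
from h import *
c=shot('wrist');cv2.imwrite('pics/w1.png',c['frame'][:,:,::-1]);np.save('w1.npy',c['cw']);to([.5,-.03,.28])"
```

```text
time_s: 1.68
position: [0.352, 0.3517, 0.282]
orientation: [0.0, 0.116, 0.993, 0.0]
wrist_force: [0.8, 2.0, -0.2]
width: 1.0
gripper_force: 0.0
time_s: 2.3
position: [0.4507, 0.2523, 0.2812]
orientation: [-0.0, 0.002, 1.0, -0.0]
wrist_force: [-0.1, 1.1, 0.5]
width: 1.001
gripper_force: 0.0
delta [ -5.05 -28.26   0.12] tcp [0.4505 0.2528 0.2813] toolx [-1.     0.003  0.   ]
```

View pics/w1.png

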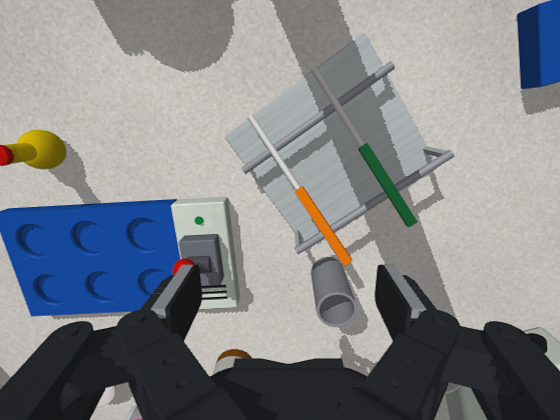

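```bash
python3 -m jog '[{"delta_pos":[-2.5,-6,0],"turn":0,"claw":0},{"delta_pos":[-5,-12,0],"turn":0,"claw":0},{"delta_pos":[-8,-18,0],"turn":0,"claw":0},{"delta_pos":[-11,-23.5,0],"turn":0,"claw":0},{"delta_pos":[-12,-28,0],"turn":0,"claw":0}]' >/dev/null
python3 -m jog '[{"delta_pos":[0,0,0],"turn":0,"claw":0},{"delta_pos":[0,0,0],"turn":0,"claw":0}]'
cat > tray.py <<'E'
from h import *
import sys
c=shot('wrist');f=c["frame"];cv2.imwrite(f'pics/{sys.argv[1]}.png',f[:,:,::-1])
# rectify tray-top plane z=.025, 0.5mm/px
x0,y0,s=.46,-.19,.0005;N=(640,480) # cols: y, rows: x
cr=np.float32([[0,0],[640,0],[640,480],[0,480]])
src=np.float32([proj(c,[x0+b*s,y0+a*s,.025]) for a,b in cr])
w=cv2.warpPerspective(f,cv2.getPerspectiveTransform(src,cr),N)
cv2.imwrite('pics/rect.png',w[:,:,::-1])
g=cv2.GaussianBlur(cv2.cvtColor(w,cv2.COLOR_RGB2GRAY),(5,5),0)
ci=cv2.HoughCircles(g,cv2.HOUGH_GRADIENT,1.5,100,param1=60,param2=20,minRadius=44,maxRadius=56)
if ci is not None:
    for a,b,r in ci[0]: print("pocket",round(x0+b*s,4),round(y0+a*s,4),r*s)
hsv=cv2.cvtColor(w,cv2.COLOR_RGB2HSV);m=((hsv[...,0]>105)&(hsv[...,0]<125)&(hsv[...,1]>130)).astype(np.uint8)
ys,xs=np.nonzero(m);print([(round(x0+b*s,4),round(y0+a*s,4)) for a,b in cv2.boxPoints(cv2.minAreaRect(np.c_[xs,ys].astype(np.float32)))])
E
python3 tray.py w2
```

```text
time_s: 3.22
position: [0.57, -0.0263, 0.2811]
orientation: [-0.0, 0.001, 1.0, 0.0]
wrist_force: [-0.7, 0.1, -1.1]
width: 1.002
gripper_force: 0.0
pocket 0.6171 0.0511 0.02755
pocket 0.5451 -0.1131 0.027250001
pocket 0.5406 -0.0329 0.027175
pocket 0.5369 0.0474 0.02755
pocket 0.6246 -0.1094 0.026575003
pocket 0.6194 -0.0299 0.025675
pocket 0.5586 0.1209 0.025075002
[(np.float32(0.5026), np.float32(-0.1601)), (np.float32(0.4891), np.float32(0.0895)), (np.float32(0.659), np.float32(0.0987)), (np.float32(0.6726), np.float32(-0.1509))]
```

View pics/rect.png

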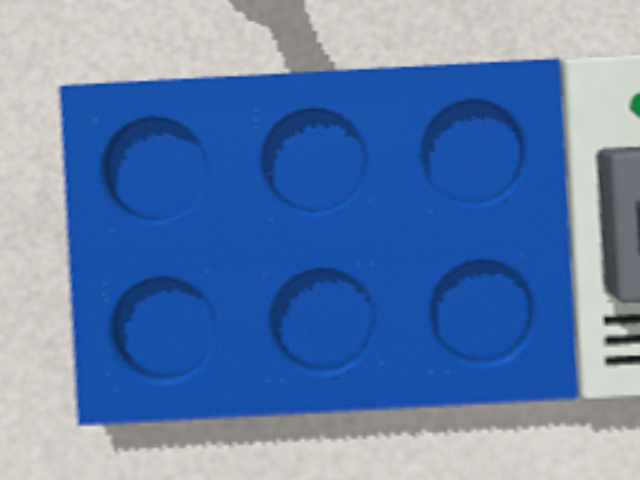

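The rectified view shows six clear pockets, at rect pixels (155,169), (314,161), (473,152), (162,329), (323,320) and (482,311). The blue rectangle is 250 x 170 mm, so the fit is good.

```bash
python3 -m jog '[{"delta_pos":[2.2,-5.5,0],"turn":0,"claw":0},{"delta_pos":[4.5,-11,0],"turn":0,"claw":0},{"delta_pos":[7,-17,0],"turn":0,"claw":0},{"delta_pos":[9,-22,0],"turn":0,"claw":0},{"delta_pos":[11,-27.5,0],"turn":0,"claw":0}]' >/dev/null
python3 -m jog '[{"delta_pos":[2,-5,0],"turn":0,"claw":0.4},{"delta_pos":[3,-7,0],"turn":0,"claw":0.4},{"delta_pos":[3,-7,0],"turn":0,"claw":0.4},{"delta_pos":[3,-7,0],"turn":0,"claw":0.4}]'
cat > fl.py <<'E'
from h import *
import sys
zt=float(sys.argv[1]) if len(sys.argv)>1 else .084
c=shot('wrist');cv2.imwrite('pics/fl.png',c['frame'][:,:,::-1])
for ce,st,_ in blobs(c,"red",40): print(ce.round(0),st[4],at(c,ce,zt).round(4)[:2])
for d in look_for("jar_center","wrist")[:2]:
    e=d["extent"]; print("jar",d["conf"],e,at(c,[e[0]+e[2]/2,e[1]+e[3]/2],.03).round(3))
to([.538,-.373,.05])
E
python3 fl.py
```

```text
time_s: 4.4
position: [0.4309, -0.3702, 0.2814]
orientation: [0.0, -0.001, 1.0, 0.0]
wrist_force: [0.2, 0.6, 0.2]
width: 0.598
gripper_force: 0.0
[335. 113.] 380 [ 0.3515 -0.3187]
[274. 169.] 325 [ 0.413 -0.385]
[545. 171.] 371 [ 0.4147 -0.0756]
[341. 214.] 313 [ 0.466  -0.3058]
[244. 221.] 305 [ 0.4756 -0.4227]
[287. 269.] 270 [ 0.5406 -0.3709]
delta [-10.7   -0.3   23.15] tcp [ 0.4309 -0.3703  0.2815] toolx [-1.    -0.002 -0.   ]
```

View pics/fl.png

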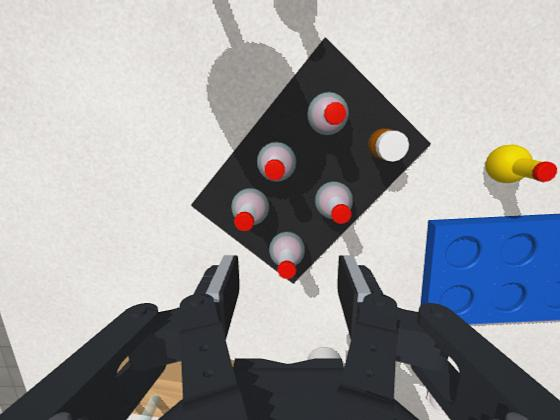

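The wrist view shows five pink flasks, with stoppers at (335,113), (274,169), (341,214), (244,221) and (287,269). The jar is at (390,146), and the yellow look-alike at (510,163) stands off the mat. I take the flask at (287,269) first.

```bash
python3 -m jog '[{"delta_pos":[-6,0,4],"turn":0,"claw":0.4},{"delta_pos":[-11,0,8],"turn":0,"claw":0.4},{"delta_pos":[-11,0,13],"turn":0,"claw":0.4},{"delta_pos":[-11,0,18],"turn":0,"claw":0.4},{"delta_pos":[-11,0,20],"turn":0,"claw":0.4}]'  25 >/dev/null
python3 -m jog '[{"delta_pos":[0,0,2],"turn":0,"claw":0.4},{"delta_pos":[0,0,3.3],"turn":0,"claw":0.4},{"delta_pos":[0,0,3.3],"turn":0,"claw":0.4}]' 25
python3 -m jog '[{"delta_pos":[0,0,0],"turn":0,"claw":1},{"delta_pos":[0,0,0],"turn":0,"claw":1},{"delta_pos":[0,0,0],"turn":0,"claw":1},{"delta_pos":[0,0,0],"turn":0,"claw":1},{"delta_pos":[0,0,0],"turn":0,"claw":1}]' 25
python3 -c "
from h import *
to([.6248,-.1087,.0605])"
```

```text
time_s: 5.5
position: [0.5399, -0.3709, 0.0474]
orientation: [-0.001, -0.0, 1.0, 0.001]
wrist_force: [-0.4, 0.4, 0.0]
width: 0.6
gripper_force: 0.0
time_s: 6.12
position: [0.5408, -0.3726, 0.0495]
orientation: [0.001, 0.0, 1.0, -0.001]
wrist_force: [0.4, 1.0, 6.6]
width: 0.268
gripper_force: 24.4
delta [-8.38 26.4  -1.11] tcp [ 0.5408 -0.3726  0.0495] toolx [-1.     0.001 -0.002]
```

```bash
python3 -m jog '[{"delta_pos":[0,0,-2],"turn":0,"claw":1},{"delta_pos":[0,0,-6],"turn":0,"claw":1},{"delta_pos":[0,0,-11],"turn":0,"claw":1},{"delta_pos":[0,0,-13],"turn":0,"claw":1},{"delta_pos":[0,0,-13],"turn":0,"claw":1}]' 
python3 -m jog '[{"delta_pos":[-2,5,0],"turn":0,"claw":1},{"delta_pos":[-4,11,0],"turn":0,"claw":1},{"delta_pos":[-6,17,0],"turn":0,"claw":1},{"delta_pos":[-7.5,22,0],"turn":0,"claw":1},{"delta_pos":[-8.4,26.3,0],"turn":0,"claw":1}]' >/dev/null
python3 -m jog '[{"delta_pos":[0,0,0],"turn":0,"claw":1},{"delta_pos":[0,0,0],"turn":0,"claw":1},{"delta_pos":[0,0,0],"turn":0,"claw":1}]'
python3 -c "
from h import *
to([.6248,-.1087,.061])
c=shot('wrist');cv2.imwrite('pics/carry.png',c['frame'][:,:,::-1])"
```

```text
time_s: 6.75
position: [0.5409, -0.373, 0.1803]
orientation: [0.002, 0.0, 1.0, -0.001]
wrist_force: [0.5, 0.2, -1.9]
width: 0.261
gripper_force: 24.7
time_s: 7.75
position: [0.6236, -0.1105, 0.1775]
orientation: [-0.001, 0.001, 1.0, -0.0]
wrist_force: [-0.5, -0.3, -1.7]
width: 0.263
gripper_force: 24.8
delta [-0.13  0.19 11.65] tcp [ 0.6236 -0.1105  0.1775] toolx [-1.     0.002  0.001]
```

View pics/carry.png

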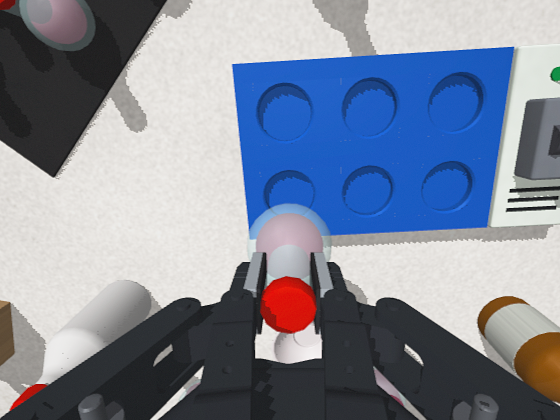

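The flask is held upright, with its stopper at (290,305) centred between the pads. I check its axis offset while lowering.

```bash
cat > carry.py <<'E'
from h import *
import sys
dz=float(sys.argv[1])
T=pose();c=shot('wrist');b=max(blobs(c,"red",40),key=lambda b:b[1][4])
p=at(c,b[0],T[2,3]+dz);print("stopper",b[0].round(0),"offset",(p-T[:3,3]).round(4)[:2]);
if len(sys.argv)>2:
    q=np.array([float(v) for v in sys.argv[2:5]]);to(q-np.r_[(p-T[:3,3])[:2],0])
E
python3 -m jog '[{"delta_pos":[-0.1,0.2,5],"turn":0,"claw":1},{"delta_pos":[-0.1,0.2,9],"turn":0,"claw":1},{"delta_pos":[-0.1,0.2,9.5],"turn":0,"claw":1},{"delta_pos":[-0.1,0.2,9.5],"turn":0,"claw":1},{"delta_pos":[-0.1,0.2,9.5],"turn":0,"claw":1}]'
python3 carry.py .038 .6248 -.1087 .061
```

```text
time_s: 8.43
position: [0.6269, -0.108, 0.0854]
orientation: [0.002, 0.001, 1.0, -0.0]
wrist_force: [0.3, -0.8, -0.7]
width: 0.265
gripper_force: 24.8
stopper [288. 305.] offset [-0.0029  0.0009]
delta [-0.08 -0.17  2.44] tcp [ 0.6268 -0.1078  0.0854] toolx [-1.     0.001 -0.004]
```

```bash
python3 -m jog '[{"delta_pos":[-0.05,-0.15,0.6],"turn":0,"claw":1},{"delta_pos":[-0.05,-0.15,1.2],"turn":0,"claw":1},{"delta_pos":[-0.05,-0.15,1.6],"turn":0,"claw":1},{"delta_pos":[-0.05,-0.15,1.9],"turn":0,"claw":1},{"delta_pos":[-0.05,-0.15,1.9],"turn":0,"claw":1}]'
python3 carry.py .038 .6248 -.1087 .061
```

```text
time_s: 9.1
position: [0.6255, -0.1086, 0.0638]
orientation: [-0.0, 0.0, 1.0, 0.0]
wrist_force: [-0.5, 0.1, -0.8]
width: 0.266
gripper_force: 24.8
stopper [288. 304.] offset [-0.0027  0.0009]
delta [-0.18 -0.09  0.31] tcp [ 0.6257 -0.1087  0.0641] toolx [-1.     0.001  0.   ]
```

```bash
python3 -m jog '[{"delta_pos":[-0.15,-0.1,0.15],"turn":0,"claw":1},{"delta_pos":[-0.15,-0.1,0.2],"turn":0,"claw":1},{"delta_pos":[-0.15,-0.1,0.2],"turn":0,"claw":1}]'
python3 -m jog '[{"delta_pos":[0,0,0.05],"turn":0,"claw":1},{"delta_pos":[0,0,0.1],"turn":0,"claw":1},{"delta_pos":[0,0,0.1],"turn":0,"claw":1}]'
```

```text
time_s: 9.52
position: [0.6273, -0.1098, 0.0623]
orientation: [0.0, 0.0, 1.0, 0.0]
wrist_force: [-0.1, -0.4, -0.8]
width: 0.267
gripper_force: 24.8
time_s: 9.9
position: [0.6272, -0.1097, 0.0613]
orientation: [-0.0, 0.0, 1.0, 0.0]
wrist_force: [-0.8, -0.7, 0.1]
width: 0.265
gripper_force: 24.8
```

```bash
python3 -m jog '[{"delta_pos":[0,0,0.05],"turn":0,"claw":0.72},{"delta_pos":[0,0,0.05],"turn":0,"claw":0.65},{"delta_pos":[0,0,0],"turn":0,"claw":0.4},{"delta_pos":[0,0,-1],"turn":0,"claw":0.4},{"delta_pos":[0,0,-4],"turn":0,"claw":0.4}]'
python3 -m jog '[{"delta_pos":[0,0,-3],"turn":0,"claw":0.4},{"delta_pos":[0,0,-7],"turn":0,"claw":0.4},{"delta_pos":[0,0,-9],"turn":0,"claw":0.4},{"delta_pos":[3,-5,-9],"turn":0,"claw":0.4},{"delta_pos":[5,-11,-9],"turn":0,"claw":0.4}]' >/dev/null
python3 -m jog '[{"delta_pos":[3,-6,0],"turn":0,"claw":0.4},{"delta_pos":[6,-11,0],"turn":0,"claw":0.4},{"delta_pos":[8,-16,0],"turn":0,"claw":0.4},{"delta_pos":[10,-20.5,0],"turn":0,"claw":0.4},{"delta_pos":[10,-20.5,0],"turn":0,"claw":0.4}]'
cat > chk.py <<'E'
from h import *
# seat check from top+scene cameras: triangulate stoppers near tray
C=np.array([.5807,-.0309]);ex=np.array([.9986,.0525]);ey=np.array([-.0525,.9986])
t=shot("top");s=shot("scene")
for n,c in(("top",t),("scene",s)):
    for ce,st,_ in blobs(c,"red"):
        for z in(.098,):
            p=at(c,ce,z)[:2]
            if abs(p[0]-.55)<.28 and -.47<p[1]<.12:
                d=p-C;print(n,ce.round(0),p.round(3),"tray",(d@ex/.04).round(2),(d@ey/.08).round(2))
E
python3 chk.py;python3 fl.py
```

```text
time_s: 10.52
position: [0.6259, -0.1094, 0.1006]
orientation: [-0.002, 0.0, 1.0, 0.0]
wrist_force: [0.5, 0.2, 0.4]
width: 0.604
gripper_force: 0.0
time_s: 11.78
position: [0.4757, -0.4278, 0.1921]
orientation: [0.0, 0.003, 1.0, -0.001]
wrist_force: [0.4, 0.9, -0.5]
width: 0.602
gripper_force: 0.0
top [369.  83.] [ 0.78  -0.318] tray 4.59 -3.71
top [296. 136.] [ 0.624 -0.11 ] tray 0.98 -1.01
top [369. 192.] [ 0.463 -0.307] tray -3.3 -3.37
top [283. 210.] [ 0.416 -0.072] tray -4.16 -0.4
scene [176. 181.] [ 0.368 -0.309] tray -5.67 -3.34
scene [140. 192.] [ 0.428 -0.374] tray -4.27 -4.19
scene [113. 207.] [ 0.488 -0.411] tray -2.81 -4.68
scene [162. 210.] [ 0.479 -0.298] tray -2.9 -3.27
scene [266. 209.] [ 0.435 -0.069] tray -3.69 -0.39
scene [225. 271.] [ 0.627 -0.108] tray 1.07 -0.99
scene [ 79. 297.] [ 0.732 -0.342] tray 3.37 -3.98
[428.  46.] 959 [ 0.351  -0.3181]
[336. 131.] 675 [ 0.4125 -0.3844]
[424. 194.] 621 [ 0.4653 -0.3057]
[290. 205.] 570 [ 0.4754 -0.4219]
jar 0.62 [443.3, 82.5, 71.4, 39.7] [ 0.389 -0.24   0.03 ]
delta [-6.03  4.97 14.17] tcp [ 0.4777 -0.4228  0.1916] toolx [-1. -0. -0.]
```

```bash
python3 -m jog '[{"delta_pos":[0.2,0.1,5],"turn":0,"claw":0.4},{"delta_pos":[0.2,0.1,10],"turn":0,"claw":0.4},{"delta_pos":[0.2,0.1,13],"turn":0,"claw":0.4},{"delta_pos":[0.2,0.1,14],"turn":0,"claw":0.4},{"delta_pos":[0.2,0.1,14],"turn":0,"claw":0.4}]'
python3 -m jog '[{"delta_pos":[0,0,0],"turn":0,"claw":0.7},{"delta_pos":[0,0,0],"turn":0,"claw":1},{"delta_pos":[0,0,0],"turn":0,"claw":1},{"delta_pos":[0,0,0],"turn":0,"claw":1}]' 25
python3 -m jog '[{"delta_pos":[0,0,-2],"turn":0,"claw":1},{"delta_pos":[0,0,-6],"turn":0,"claw":1},{"delta_pos":[0,0,-11],"turn":0,"claw":1},{"delta_pos":[0,0,-13],"turn":0,"claw":1},{"delta_pos":[0,0,-13],"turn":0,"claw":1}]' >/dev/null
python3 -m jog '[{"delta_pos":[-2,5.5,0],"turn":0,"claw":1},{"delta_pos":[-4,11,0],"turn":0,"claw":1},{"delta_pos":[-6,17,0],"turn":0,"claw":1},{"delta_pos":[-8,22.5,0],"turn":0,"claw":1},{"delta_pos":[-10,28,0],"turn":0,"claw":1}]' >/dev/null
python3 -m jog '[{"delta_pos":[-2,5,0],"turn":0,"claw":1},{"delta_pos":[-4,10,0],"turn":0,"claw":1},{"delta_pos":[-4.5,11.2,0],"turn":0,"claw":1},{"delta_pos":[-4.5,11.2,0],"turn":0,"claw":1},{"delta_pos":[-4.5,11.2,0],"turn":0,"claw":1}]'
python3 carry.py .034 .6206 -.0288 .0635
```

```text
time_s: 12.6
position: [0.4759, -0.4221, 0.0514]
orientation: [-0.0, -0.0, 1.0, 0.0]
wrist_force: [-0.2, -0.0, -0.5]
width: 0.602
gripper_force: 0.0
time_s: 13.1
position: [0.4763, -0.4237, 0.0531]
orientation: [0.001, 0.0, 1.0, -0.001]
wrist_force: [0.7, 1.3, 6.5]
width: 0.27
gripper_force: 24.4
time_s: 14.98
position: [0.6196, -0.0324, 0.1805]
orientation: [-0.001, 0.001, 1.0, -0.0]
wrist_force: [-0.3, -0.1, -0.6]
width: 0.269
gripper_force: 24.8
stopper [288. 298.] offset [-0.0029  0.0008]
delta [-0.39  0.31 11.73] tcp [ 0.6197 -0.0326  0.1808] toolx [-1.     0.002  0.001]
```

```bash
python3 -m jog '[{"delta_pos":[-0.35,0.3,4],"turn":0,"claw":1},{"delta_pos":[-0.35,0.3,8],"turn":0,"claw":1},{"delta_pos":[-0.35,0.3,9],"turn":0,"claw":1},{"delta_pos":[-0.35,0.3,9.5],"turn":0,"claw":1},{"delta_pos":[-0.35,0.3,9.5],"turn":0,"claw":1}]' >/dev/null
python3 -m jog '[{"delta_pos":[0,0,0.5],"turn":0,"claw":1},{"delta_pos":[0,0,1],"turn":0,"claw":1},{"delta_pos":[0,0,1.4],"turn":0,"claw":1},{"delta_pos":[0,0,1.4],"turn":0,"claw":1},{"delta_pos":[0,0,1.4],"turn":0,"claw":1}]'
python3 carry.py .034 .6206 -.0288 .0645
```

```text
time_s: 16.27
position: [0.6241, -0.028, 0.0723]
orientation: [-0.0, 0.0, 1.0, -0.0]
wrist_force: [-0.9, -0.2, -0.7]
width: 0.271
gripper_force: 24.8
stopper [288. 298.] offset [-0.003   0.0008]
delta [ 0.06 -0.16  0.79] tcp [ 0.6242 -0.028   0.0724] toolx [-1.     0.001 -0.   ]
```

```bash
python3 -m jog '[{"delta_pos":[0.05,-0.15,0.25],"turn":0,"claw":1},{"delta_pos":[0.05,-0.15,0.5],"turn":0,"claw":1},{"delta_pos":[0.05,-0.15,0.7],"turn":0,"claw":1},{"delta_pos":[0.05,-0.15,0.75],"turn":0,"claw":1},{"delta_pos":[0.05,-0.15,0.75],"turn":0,"claw":1}]' 
python3 -m jog '[{"delta_pos":[0,0,0.05],"turn":0,"claw":1},{"delta_pos":[0,0,0.1],"turn":0,"claw":1},{"delta_pos":[0,0,0.1],"turn":0,"claw":1}]'
```

```text
time_s: 16.95
position: [0.6235, -0.0295, 0.0648]
orientation: [-0.0, 0.0, 1.0, 0.0]
wrist_force: [-0.2, -0.2, -1.5]
width: 0.271
gripper_force: 24.8
time_s: 17.32
position: [0.6239, -0.0295, 0.0642]
orientation: [0.0, 0.0, 1.0, 0.0]
wrist_force: [-0.5, 0.5, 3.2]
width: 0.269
gripper_force: 24.9
```

```bash
python3 -m jog '[{"delta_pos":[0,0,0],"turn":0,"claw":0.72},{"delta_pos":[0,0,0],"turn":0,"claw":0.65},{"delta_pos":[0,0,0],"turn":0,"claw":0.4},{"delta_pos":[0,0,-1],"turn":0,"claw":0.4},{"delta_pos":[0,0,-4],"turn":0,"claw":0.4}]' >/dev/null
python3 -m jog '[{"delta_pos":[0,0,-3],"turn":0,"claw":0.4},{"delta_pos":[0,0,-7],"turn":0,"claw":0.4},{"delta_pos":[0,0,-9],"turn":0,"claw":0.4},{"delta_pos":[3,-5,-9],"turn":0,"claw":0.4},{"delta_pos":[5,-10,-9],"turn":0,"claw":0.4}]' >/dev/null
python3 -m jog '[{"delta_pos":[3,-5,0],"turn":0,"claw":0.4},{"delta_pos":[6,-10,0],"turn":0,"claw":0.4},{"delta_pos":[8.5,-15,0],"turn":0,"claw":0.4},{"delta_pos":[10.7,-17.6,0],"turn":0,"claw":0.4},{"delta_pos":[10.7,-17.6,0],"turn":0,"claw":0.4}]'
python3 chk.py | awk '$(NF-1)>-1.5 && $(NF-1)<1.5';python3 fl.py
```

```text
time_s: 19.2
position: [0.4649, -0.3074, 0.1945]
orientation: [0.0, 0.002, 1.0, -0.0]
wrist_force: [0.3, 0.1, -0.2]
width: 0.6
gripper_force: 0.0
top [296. 136.] [ 0.625 -0.11 ] tray 0.99 -1.02
top [268. 138.] [ 0.62 -0.03] tray 0.99 -0.02
scene [225. 271.] [ 0.627 -0.108] tray 1.07 -0.99
scene [267. 275.] [ 0.623 -0.028] tray 1.06 0.01
[269.  62.] 805 [ 0.3511 -0.3193]
[190. 144.] 675 [ 0.4126 -0.3859]
[554. 148.] 266 [ 0.4159 -0.0833]
[286. 206.] 557 [ 0.4659 -0.3066]
[556. 357.] 125 [ 0.632  -0.0238]
jar 0.84 [327.3, 94.4, 49.4, 40.4] [ 0.389 -0.242  0.03 ]
delta [-7.09 -6.85 14.41] tcp [ 0.467  -0.3046  0.1941] toolx [-1.    -0.    -0.001]
```

```bash
python3 -m jog '[{"delta_pos":[0.1,-0.1,5],"turn":0,"claw":0.4},{"delta_pos":[0.1,-0.1,10],"turn":0,"claw":0.4},{"delta_pos":[0.1,-0.1,13],"turn":0,"claw":0.4},{"delta_pos":[0.1,-0.1,14.2],"turn":0,"claw":0.4},{"delta_pos":[0.1,-0.1,14.2],"turn":0,"claw":0.4}]'
python3 -m jog '[{"delta_pos":[0,0,0],"turn":0,"claw":0.7},{"delta_pos":[0,0,0],"turn":0,"claw":1},{"delta_pos":[0,0,0],"turn":0,"claw":1},{"delta_pos":[0,0,0],"turn":0,"claw":1}]' 25
python3 -m jog '[{"delta_pos":[0,0,-2],"turn":0,"claw":1},{"delta_pos":[0,0,-6],"turn":0,"claw":1},{"delta_pos":[0,0,-11],"turn":0,"claw":1},{"delta_pos":[0,0,-13],"turn":0,"claw":1},{"delta_pos":[0,0,-13],"turn":0,"claw":1}]' >/dev/null
python3 -m jog '[{"delta_pos":[-2,5.5,0],"turn":0,"claw":1},{"delta_pos":[-4,11,0],"turn":0,"claw":1},{"delta_pos":[-6,17,0],"turn":0,"claw":1},{"delta_pos":[-8.5,22.5,0],"turn":0,"claw":1},{"delta_pos":[-11,28,0],"turn":0,"claw":1}]' >/dev/null
python3 -m jog '[{"delta_pos":[-2,4,0],"turn":0,"claw":1},{"delta_pos":[-4.2,7.8,0],"turn":0,"claw":1},{"delta_pos":[-4.2,7.8,0],"turn":0,"claw":1},{"delta_pos":[-4.2,7.8,4],"turn":0,"claw":1},{"delta_pos":[-4.2,7.8,7],"turn":0,"claw":1}]' >/dev/null
python3 -m jog '[{"delta_pos":[0,0,1.5],"turn":0,"claw":1},{"delta_pos":[0,0,2.5],"turn":0,"claw":1},{"delta_pos":[0,0,2.5],"turn":0,"claw":1},{"delta_pos":[0,0,2.5],"turn":0,"claw":1},{"delta_pos":[0,0,2.5],"turn":0,"claw":1}]'
python3 carry.py .034 .6164 .0511 .0645
```

```text
time_s: 20.02
position: [0.4659, -0.3057, 0.0515]
orientation: [-0.0, -0.0, 1.0, 0.0]
wrist_force: [-0.5, 0.5, -0.7]
width: 0.603
gripper_force: 0.0
time_s: 20.52
position: [0.4665, -0.3073, 0.0533]
orientation: [0.001, 0.001, 1.0, -0.001]
wrist_force: [0.0, -0.3, 5.4]
width: 0.266
gripper_force: 24.6
time_s: 23.02
position: [0.6184, 0.0515, 0.0879]
orientation: [0.001, 0.0, 1.0, 0.0]
wrist_force: [-0.7, -0.1, -0.3]
width: 0.269
gripper_force: 24.8
stopper [490. 124.] offset [-0.0737  0.0716]
delta [-7.18 -7.19  2.34] tcp [0.6183 0.0515 0.0878] toolx [-1.     0.001 -0.002]
```

```bash
sed -i 's/b=max(blobs(c,"red",40),key=.*$/b=min(blobs(c,"red",300),key=lambda b:np.hypot(*(b[0]-[288,300])))/' carry.py
python3 -m jog '[{"delta_pos":[-0.1,-0.1,0.6],"turn":0,"claw":1},{"delta_pos":[-0.1,-0.1,1.2],"turn":0,"claw":1},{"delta_pos":[-0.1,-0.1,1.7],"turn":0,"claw":1},{"delta_pos":[-0.1,-0.1,2],"turn":0,"claw":1},{"delta_pos":[-0.1,-0.1,2.2],"turn":0,"claw":1}]' >/dev/null
python3 -m jog '[{"delta_pos":[0,0,0.05],"turn":0,"claw":1},{"delta_pos":[0,0,0.05],"turn":0,"claw":1},{"delta_pos":[0,0,0.05],"turn":0,"claw":1}]'
python3 carry.py .034 .6164 .0511 .0645
```

```text
time_s: 24.08
position: [0.6187, 0.0505, 0.0645]
orientation: [0.0, 0.0, 1.0, 0.0]
wrist_force: [-1.0, -0.0, -0.2]
width: 0.266
gripper_force: 24.9
stopper [288. 299.] offset [-0.0028  0.0008]
delta [-0.06 -0.02 -0.01] tcp [0.6187 0.0505 0.0644] toolx [-1.     0.001 -0.   ]
```

```bash
python3 -m jog '[{"delta_pos":[0,0,0.05],"turn":0,"claw":1},{"delta_pos":[0,0,0.05],"turn":0,"claw":0.72},{"delta_pos":[0,0,0],"turn":0,"claw":0.65},{"delta_pos":[0,0,0],"turn":0,"claw":0.4},{"delta_pos":[0,0,-1],"turn":0,"claw":0.4}]' >/dev/null
python3 -m jog '[{"delta_pos":[0,0,-5],"turn":0,"claw":0.4},{"delta_pos":[0,0,-9],"turn":0,"claw":0.4},{"delta_pos":[0,0,-12],"turn":0,"claw":0.4},{"delta_pos":[3,-5,-12],"turn":0,"claw":0.4},{"delta_pos":[5,-10,-12],"turn":0,"claw":0.4}]' >/dev/null
python3 -m jog '[{"delta_pos":[3,-5,0],"turn":0,"claw":0.4},{"delta_pos":[6,-10,0],"turn":0,"claw":0.4},{"delta_pos":[8.5,-15.5,0],"turn":0,"claw":0.4},{"delta_pos":[11,-21,0],"turn":0,"claw":0.4},{"delta_pos":[13,-26.5,0],"turn":0,"claw":0.4}]'>/dev/null
python3 -m jog '[{"delta_pos":[2,-5,0],"turn":0,"claw":0.4},{"delta_pos":[2.6,-7.1,0],"turn":0,"claw":0.4},{"delta_pos":[2.6,-7.1,0],"turn":0,"claw":0.4},{"delta_pos":[2.6,-7.1,0],"turn":0,"claw":0.4}]'
python3 chk.py | awk '$(NF-1)>-1.5 && $(NF-1)<1.5';python3 fl.py
```

```text
time_s: 26.5
position: [0.4126, -0.3839, 0.1943]
orientation: [-0.0, -0.0, 1.0, 0.001]
wrist_force: [0.1, -0.8, -0.6]
width: 0.6
gripper_force: 0.0
top [296. 136.] [ 0.625 -0.11 ] tray 0.99 -1.02
top [268. 138.] [ 0.62 -0.03] tray 0.99 -0.02
top [240. 139.] [0.616 0.048] tray 0.98 0.97
scene [225. 271.] [ 0.627 -0.108] tray 1.07 -0.99
scene [267. 275.] [ 0.623 -0.028] tray 1.06 0.01
scene [310. 279.] [0.619 0.051] tray 1.05 1.0
[366. 135.] 688 [ 0.3515 -0.3184]
[285. 207.] 556 [ 0.4132 -0.385 ]
jar 0.8 [396.4, 151.4, 60.9, 41.5] [ 0.392 -0.239  0.03 ]
jar 0.36 [454.2, 250.6, 105.0, 127.9] [ 0.565 -0.118  0.03 ]
delta [-12.51   1.07  14.44] tcp [ 0.4129 -0.3839  0.1944] toolx [-1.    -0.001  0.   ]
```

```bash
python3 -m jog '[{"delta_pos":[0,-0.1,5],"turn":0,"claw":0.4},{"delta_pos":[0,-0.1,10],"turn":0,"claw":0.4},{"delta_pos":[0,-0.1,13],"turn":0,"claw":0.4},{"delta_pos":[0,-0.1,14.2],"turn":0,"claw":0.4},{"delta_pos":[0,-0.1,14.2],"turn":0,"claw":0.4}]'
python3 -m jog '[{"delta_pos":[0,0,0],"turn":0,"claw":0.7},{"delta_pos":[0,0,0],"turn":0,"claw":1},{"delta_pos":[0,0,0],"turn":0,"claw":1},{"delta_pos":[0,0,0],"turn":0,"claw":1}]' 25
python3 -m jog '[{"delta_pos":[0,0,-2],"turn":0,"claw":1},{"delta_pos":[0,0,-6],"turn":0,"claw":1},{"delta_pos":[0,0,-11],"turn":0,"claw":1},{"delta_pos":[0,0,-13],"turn":0,"claw":1},{"delta_pos":[0,0,-13],"turn":0,"claw":1}]' >/dev/null
python3 -m jog '[{"delta_pos":[-2.5,5.5,0],"turn":0,"claw":1},{"delta_pos":[-5,11,0],"turn":0,"claw":1},{"delta_pos":[-8,16,0],"turn":0,"claw":1},{"delta_pos":[-10.5,21.5,0],"turn":0,"claw":1},{"delta_pos":[-13,27,0],"turn":0,"claw":1}]' >/dev/null
python3 -m jog '[{"delta_pos":[-0.5,0,0],"turn":0,"claw":1},{"delta_pos":[-0.5,0.1,0],"turn":0,"claw":1},{"delta_pos":[-0.5,0.1,4],"turn":0,"claw":1},{"delta_pos":[-0.5,0.1,7],"turn":0,"claw":1},{"delta_pos":[-0.5,0.1,8.5],"turn":0,"claw":1}]' >/dev/null
python3 -m jog '[{"delta_pos":[0,0,1],"turn":0,"claw":1},{"delta_pos":[0,0,1],"turn":0,"claw":1},{"delta_pos":[0,0,1],"turn":0,"claw":1},{"delta_pos":[0,0,1],"turn":0,"claw":1}]'
python3 carry.py .034 .545 -.1129 .0645
```

```text
time_s: 27.32
position: [0.4125, -0.3858, 0.052]
orientation: [-0.0, -0.0, 1.0, 0.0]
wrist_force: [0.9, -0.4, 0.2]
width: 0.605
gripper_force: 0.0
time_s: 27.82
position: [0.4132, -0.3872, 0.0538]
orientation: [0.001, 0.0, 1.0, -0.001]
wrist_force: [0.5, 1.4, 6.6]
width: 0.266
gripper_force: 24.5
time_s: 30.2
position: [0.5483, -0.1156, 0.0883]
orientation: [0.001, 0.0, 1.0, -0.0]
wrist_force: [-0.3, -0.5, 0.9]
width: 0.27
gripper_force: 24.8
stopper [288. 299.] offset [-0.0025  0.0008]
delta [0.07 0.18 2.37] tcp [ 0.5481 -0.1156  0.0882] toolx [-1.     0.    -0.002]
```

```bash
python3 -m jog '[{"delta_pos":[0.1,0.2,0.6],"turn":0,"claw":1},{"delta_pos":[0.1,0.2,1.2],"turn":0,"claw":1},{"delta_pos":[0.1,0.2,1.7],"turn":0,"claw":1},{"delta_pos":[0.1,0.2,2],"turn":0,"claw":1},{"delta_pos":[0.1,0.2,2.2],"turn":0,"claw":1}]' >/dev/null
python3 -m jog '[{"delta_pos":[0,0,0.05],"turn":0,"claw":1},{"delta_pos":[0,0,0.1],"turn":0,"claw":1},{"delta_pos":[0,0,0.1],"turn":0,"claw":1}]'
python3 carry.py .034 .545 -.1129 .0645
```

```text
time_s: 31.25
position: [0.5469, -0.1134, 0.0649]
orientation: [0.001, 0.0, 1.0, -0.0]
wrist_force: [0.0, 1.5, 5.3]
width: 0.27
gripper_force: 25.0
stopper [288. 299.] offset [-0.0025  0.0008]
delta [-0.05 -0.03  0.04] tcp [ 0.5469 -0.1135  0.0649] toolx [-1.     0.001 -0.001]
```

```bash
python3 -m jog '[{"delta_pos":[0,0,-0.05],"turn":0,"claw":1},{"delta_pos":[0,0,-0.05],"turn":0,"claw":0.72},{"delta_pos":[0,0,-0.05],"turn":0,"claw":0.65},{"delta_pos":[0,0,-0.05],"turn":0,"claw":0.4},{"delta_pos":[0,0,-1],"turn":0,"claw":0.4}]' >/dev/null
python3 -m jog '[{"delta_pos":[0,0,-5],"turn":0,"claw":0.4},{"delta_pos":[0,0,-9],"turn":0,"claw":0.4},{"delta_pos":[0,0,-12],"turn":0,"claw":0.4},{"delta_pos":[4,-4,-12],"turn":0,"claw":0.4},{"delta_pos":[8,-8,-12],"turn":0,"claw":0.4}]' >/dev/null
python3 -m jog '[{"delta_pos":[4,-4,0],"turn":0,"claw":0.4},{"delta_pos":[8,-8,0],"turn":0,"claw":0.4},{"delta_pos":[11.6,-12.5,0],"turn":0,"claw":0.4},{"delta_pos":[11.6,-12.5,0],"turn":0,"claw":0.4},{"delta_pos":[11.6,-12.5,0],"turn":0,"claw":0.4}]'
python3 chk.py | awk '$(NF-1)>-1.5 && $(NF-1)<1.5';python3 fl.py
```

```text
time_s: 33.17
position: [0.3503, -0.3183, 0.1947]
orientation: [0.0, 0.001, 1.0, 0.0]
wrist_force: [0.1, -0.5, -0.1]
width: 0.597
gripper_force: 0.0
top [296. 136.] [ 0.624 -0.11 ] tray 0.98 -1.01
top [268. 138.] [ 0.62 -0.03] tray 0.98 -0.02
top [240. 140.] [0.616 0.049] tray 0.98 0.97
top [298. 164.] [ 0.544 -0.113] tray -1.01 -1.01
scene [234. 241.] [ 0.547 -0.111] tray -0.95 -0.98
scene [225. 271.] [ 0.627 -0.108] tray 1.06 -0.99
scene [267. 275.] [ 0.623 -0.028] tray 1.06 0.01
scene [310. 279.] [0.619 0.051] tray 1.05 1.0
[213.  12.] 713 [ 0.2018 -0.3718]
[285. 208.] 555 [ 0.3523 -0.3191]
[542. 270.] 526 [ 0.4136 -0.076 ]
jar 0.75 [331.3, 204.8, 47.1, 45.7] [ 0.392 -0.243  0.03 ]
delta [-18.67  -5.61  14.43] tcp [ 0.3512 -0.3173  0.1943] toolx [-1.    -0.002 -0.   ]
```

```bash
python3 -m jog '[{"delta_pos":[-0.1,-0.1,5],"turn":0,"claw":0.4},{"delta_pos":[-0.1,-0.1,10],"turn":0,"claw":0.4},{"delta_pos":[-0.1,-0.1,13],"turn":0,"claw":0.4},{"delta_pos":[-0.1,-0.1,14.2],"turn":0,"claw":0.4},{"delta_pos":[-0.1,-0.1,14.2],"turn":0,"claw":0.4}]'
python3 -m jog '[{"delta_pos":[0,0,0],"turn":0,"claw":0.7},{"delta_pos":[0,0,0],"turn":0,"claw":1},{"delta_pos":[0,0,0],"turn":0,"claw":1},{"delta_pos":[0,0,0],"turn":0,"claw":1}]' 25
python3 -m jog '[{"delta_pos":[0,0,-2],"turn":0,"claw":1},{"delta_pos":[0,0,-6],"turn":0,"claw":1},{"delta_pos":[0,0,-11],"turn":0,"claw":1},{"delta_pos":[0,0,-13],"turn":0,"claw":1},{"delta_pos":[0,0,-13],"turn":0,"claw":1}]' >/dev/null
python3 -m jog '[{"delta_pos":[-3,4.5,0],"turn":0,"claw":1},{"delta_pos":[-6,9,0],"turn":0,"claw":1},{"delta_pos":[-9,13.5,0],"turn":0,"claw":1},{"delta_pos":[-12.5,18.5,0],"turn":0,"claw":1},{"delta_pos":[-16,24,0],"turn":0,"claw":1}]' >/dev/null
python3 -m jog '[{"delta_pos":[-3,4.5,0],"turn":0,"claw":1},{"delta_pos":[-3.1,4.6,0],"turn":0,"claw":1},{"delta_pos":[-3.1,4.6,4],"turn":0,"claw":1},{"delta_pos":[-3.1,4.6,7],"turn":0,"claw":1},{"delta_pos":[-3.1,4.6,8.5],"turn":0,"claw":1}]' >/dev/null
python3 -m jog '[{"delta_pos":[0,0,1],"turn":0,"claw":1},{"delta_pos":[0,0,1],"turn":0,"claw":1},{"delta_pos":[0,0,1],"turn":0,"claw":1},{"delta_pos":[0,0,1],"turn":0,"claw":1}]'
python3 carry.py .034 .5408 -.033 .0645
```

```text
time_s: 34.0
position: [0.3518, -0.3187, 0.052]
orientation: [-0.0, -0.0, 1.0, 0.0]
wrist_force: [0.6, -0.2, 0.4]
width: 0.6
gripper_force: 0.0
time_s: 34.5
position: [0.3522, -0.3202, 0.0536]
orientation: [0.001, 0.0, 1.0, -0.001]
wrist_force: [0.4, 0.8, 7.2]
width: 0.268
gripper_force: 24.5
time_s: 36.88
position: [0.5419, -0.0359, 0.0883]
orientation: [0.001, 0.0, 1.0, -0.0]
wrist_force: [0.1, 0.9, -1.1]
width: 0.263
gripper_force: 24.8
stopper [288. 300.] offset [-0.0024  0.0008]
delta [-0.14  0.2   2.37] tcp [ 0.5418 -0.0358  0.0882] toolx [-1.     0.001 -0.002]
```

```bash
python3 -m jog '[{"delta_pos":[-0.1,0.2,0.6],"turn":0,"claw":1},{"delta_pos":[-0.1,0.2,1.2],"turn":0,"claw":1},{"delta_pos":[-0.1,0.2,1.7],"turn":0,"claw":1},{"delta_pos":[-0.1,0.2,2],"turn":0,"claw":1},{"delta_pos":[-0.1,0.2,2.2],"turn":0,"claw":1}]' >/dev/null
python3 -m jog '[{"delta_pos":[0,0,0.05],"turn":0,"claw":1},{"delta_pos":[0,0,0.08],"turn":0,"claw":1},{"delta_pos":[0,0,0.08],"turn":0,"claw":1}]'
python3 carry.py .034 .5408 -.033 .0645
```

```text
time_s: 37.92
position: [0.5423, -0.0337, 0.0647]
orientation: [0.0, 0.0, 1.0, -0.0]
wrist_force: [-0.5, 0.4, 1.0]
width: 0.267
gripper_force: 24.9
stopper [288. 300.] offset [-0.0024  0.0008]
delta [-0.09 -0.01  0.02] tcp [ 0.5423 -0.0337  0.0647] toolx [-1.     0.001 -0.   ]
```

```bash
python3 -m jog '[{"delta_pos":[0,0,0],"turn":0,"claw":1},{"delta_pos":[0,0,0],"turn":0,"claw":0.72},{"delta_pos":[0,0,0],"turn":0,"claw":0.65},{"delta_pos":[0,0,0],"turn":0,"claw":0.4},{"delta_pos":[0,0,-1],"turn":0,"claw":0.4}]' >/dev/null
python3 -m jog '[{"delta_pos":[0,0,-5],"turn":0,"claw":0.4},{"delta_pos":[0,0,-10],"turn":0,"claw":0.4},{"delta_pos":[0,0,-16],"turn":0,"claw":0.4},{"delta_pos":[2,5,-18],"turn":0,"claw":0.4},{"delta_pos":[4,9,-20],"turn":0,"claw":0.4}]' >/dev/null
python3 -m jog '[{"delta_pos":[1,6,0],"turn":-10,"claw":0.5},{"delta_pos":[2,12,0],"turn":-20,"claw":0.5},{"delta_pos":[3,17,0],"turn":-30,"claw":0.5},{"delta_pos":[3,22,0],"turn":-36.5,"claw":0.5},{"delta_pos":[3,22,0],"turn":-36.5,"claw":0.5}]' >/dev/null
python3 -m jog '[{"delta_pos":[0,0,0],"turn":0,"claw":0.5},{"delta_pos":[0,0,0],"turn":0,"claw":0.5}]'
cat > rods.py <<'E'
from h import *
import sys
T=pose();c=shot('wrist');cv2.imwrite('pics/rods.png',c['frame'][:,:,::-1]);t=shot("top");s=shot("scene")
cams={"wrist":c,"top":t,"scene":s};res={}
for col,am in(("orange",60),("green",60)):
  for n,k in cams.items():
    best=None
    for ce,st,m in blobs(k,col,am):
        ys,xs=np.nonzero(m);(x,y),wh,a=cv2.minAreaRect(np.c_[xs,ys].astype(np.float32))
        if max(wh)/max(min(wh),1)<3 : continue
        if n!="wrist":
            w=at(k,ce,.075)
            if not(.3<w[0]<.7 and .1<w[1]<.6): continue
        b=cv2.boxPoints(((x,y),wh,a));e=[np.linalg.norm(b[i]-b[i-1]) for i in range(4)]
        i=int(np.argmin(e)); p=(b[i]+b[i-1])/2;q=(b[(i+2)%4]+b[(i+1)%4])/2
        if best is None or st[4]>best[0]: best=(st[4],p,q)
    if best is None: print(col,n,"none");continue
    # low end z .060, high end z .060+.11*sin16=.090 ; choose assignment with far-from-robot high
    p,q=best[1:]
    A,B=at(k,p,.061),at(k,q,.091)
    if A[0]>B[0]: A,B=at(k,q,.061),at(k,p,.091)
    d=(B-A)[:2];print(col,n,"center",A.round(4),"len",np.linalg.norm(d).round(3),"yaw",np.degrees(np.arctan2(d[1],d[0])).round(1))
for n in cams:
    for d in look_for("cup_center",n)[:2]: print("cup",n,round(d["conf"],2),np.round(d["extent"]))
print("J",get_obs()["joint_positions"].round(2));to([.5,.29,.15])
E
python3 rods.py;python3 chk.py | awk '$(NF-1)>-1.5 && $(NF-1)<1.5'
```

```text
time_s: 40.1
position: [0.4723, 0.2751, 0.2747]
orientation: [-0.0, -0.312, 0.95, -0.0]
wrist_force: [1.2, -0.1, -0.6]
width: 0.499
gripper_force: 0.0
orange wrist center [0.4601 0.2654 0.061 ] len 0.105 yaw 35.2
orange top center [0.4631 0.2656 0.061 ] len 0.079 yaw 34.9
orange scene center [0.4568 0.2628 0.061 ] len 0.112 yaw 35.4
green wrist center [0.4083 0.3415 0.061 ] len 0.105 yaw 33.2
green top none
green scene center [0.4088 0.3373 0.061 ] len 0.109 yaw 35.2
cup wrist 0.64 [242. 245.  32.  70.]
cup top 0.74 [139. 133.  25.  26.]
cup top 0.46 [231. 136.  18.  18.]
cup scene 0.7 [431. 282.  41.  58.]
J [ 0.45  0.24  1.5  -0.    1.41 -1.76]
delta [-3.07 -0.48 12.46] tcp [0.4725 0.2756 0.2746] toolx [-0.805 -0.593 -0.   ]
top [296. 136.] [ 0.625 -0.11 ] tray 0.99 -1.01
top [268. 138.] [ 0.62 -0.03] tray 0.99 -0.02
top [240. 140.] [0.616 0.049] tray 0.97 0.97
top [298. 164.] [ 0.544 -0.114] tray -1.02 -1.01
top [270. 166.] [ 0.54  -0.035] tray -1.02 -0.02
scene [234. 241.] [ 0.546 -0.111] tray -0.96 -0.98
scene [273. 245.] [ 0.543 -0.033] tray -0.94 0.0
scene [225. 271.] [ 0.627 -0.108] tray 1.06 -0.99
scene [267. 275.] [ 0.622 -0.028] tray 1.04 0.01
scene [310. 279.] [0.619 0.051] tray 1.05 1.0
```

View pics/rods.png

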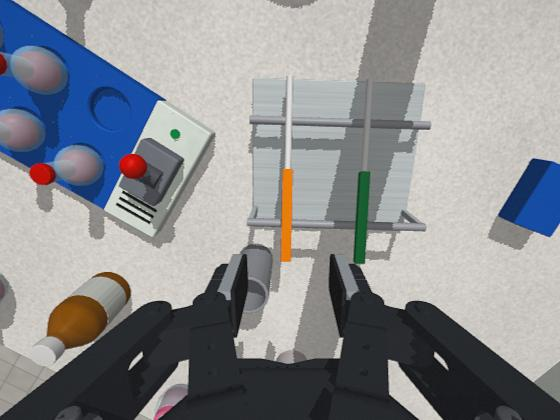

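The view shows the orange rod with its handle from (287,168) to (286,262) and the green handle from (365,171) to (360,263). The cup mouth is at (256,295), and all five flasks are seated. I pick up the orange rod with the tool turned 180°, and I will pivot it upright against the wall of the empty pocket.

```bash
python3 -m jog '[{"delta_pos":[-1.8,-0.15,0],"turn":10,"claw":0.5},{"delta_pos":[-1.8,-0.15,0],"turn":20,"claw":0.5},{"delta_pos":[-1.8,-0.15,0],"turn":30,"claw":0.5},{"delta_pos":[-1.8,-0.15,0],"turn":40,"claw":0.5},{"delta_pos":[-1.8,-0.15,0],"turn":50,"claw":0.5}]' >/dev/null
python3 -m jog '[{"delta_pos":[0,0,0],"turn":10,"claw":0.5},{"delta_pos":[0,0,0],"turn":20,"claw":0.5},{"delta_pos":[0,0,0],"turn":30,"claw":0.5},{"delta_pos":[0,0,0],"turn":40,"claw":0.5},{"delta_pos":[0,0,0],"turn":50,"claw":0.5}]' >/dev/null
python3 -m jog '[{"delta_pos":[0,0,0],"turn":10,"claw":0.5},{"delta_pos":[0,0,0],"turn":20,"claw":0.5},{"delta_pos":[0,0,0],"turn":30,"claw":0.5},{"delta_pos":[0,0,0],"turn":40,"claw":0.5},{"delta_pos":[0,0,0],"turn":50,"claw":0.5}]' >/dev/null
python3 -m jog '[{"delta_pos":[0,0,2],"turn":10,"claw":0.5},{"delta_pos":[0,0,4],"turn":20,"claw":0.5},{"delta_pos":[0,0,8],"turn":30,"claw":0.5},{"delta_pos":[0,0,12],"turn":30,"claw":0.5},{"delta_pos":[0,0,12],"turn":30,"claw":0.5}]' 
cat > rg.py <<'E'
from h import *
import sys
a=[float(v) for v in sys.argv[1:]] # target x y z yaw(deg of tool x)
T=pose();to(a[:3]);print("yaw now",np.degrees(np.arctan2(T[1,0],T[0,0])).round(1),"turn needed",-(a[3]-np.degrees(np.arctan2(T[1,0],T[0,0]))).round(1))
c=shot('wrist');cv2.imwrite('pics/rg.png',c['frame'][:,:,::-1])
for col in("orange","green"):
    for ce,st,m in blobs(c,col,200):
        ys,xs=np.nonzero(m);(x,y),wh,an=cv2.minAreaRect(np.c_[xs,ys].astype(np.float32));print(col,(round(x),round(y)),np.round(wh),round(an,1),at(c,ce,.075).round(4))
E
python3 rg.py .4876 .2848 .051 35.2
```

```text
time_s: 43.0
position: [0.4852, 0.2845, 0.1515]
orientation: [0.001, 0.95, 0.313, -0.004]
wrist_force: [-0.1, -0.2, -0.5]
width: 0.498
gripper_force: 0.0
delta [ 0.29  0.13 10.05] tcp [0.4852 0.2845 0.1515] toolx [ 0.804  0.594 -0.008]
yaw now 36.5 turn needed 1.3
orange (290, 186) [ 18. 135.] 2.8 [0.5102 0.3004 0.075 ]
green (169, 181) [139.  23.] 78.7 [0.4583 0.3761 0.075 ]
```

View pics/rg.png

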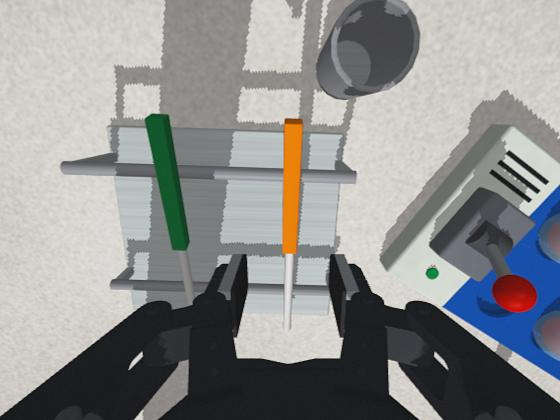

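The orange handle, from (293,120) to (289,252), runs straight between the open fingers. The cup at (370,45) is clear.

```bash
python3 -m jog '[{"delta_pos":[0.25,0.1,4],"turn":1.3,"claw":0.5},{"delta_pos":[0.25,0.1,8],"turn":1.3,"claw":0.5},{"delta_pos":[0.25,0.1,10],"turn":1.3,"claw":0.5},{"delta_pos":[0.25,0.1,10],"turn":1.3,"claw":0.5}]' 
python3 -m jog '[{"delta_pos":[0,0,0],"turn":0,"claw":0.8},{"delta_pos":[0,0,0],"turn":0,"claw":1},{"delta_pos":[0,0,0],"turn":0,"claw":1},{"delta_pos":[0,0,0],"turn":0,"claw":1},{"delta_pos":[0,0,0],"turn":0,"claw":1}]' 20
python3 -m jog '[{"delta_pos":[0,0,-2],"turn":0,"claw":1},{"delta_pos":[0,0,-5],"turn":0,"claw":1},{"delta_pos":[0,0,-10],"turn":0,"claw":1},{"delta_pos":[0,0,-12],"turn":0,"claw":1},{"delta_pos":[0,0,-12],"turn":0,"claw":1}]'
python3 -c "
from h import *
c=shot('scene');cv2.imwrite('pics/s2.png',cv2.resize(c['frame'][150:350,300:520,::-1],None,fx=2.5,fy=2.5))"
```

```text
time_s: 43.55
position: [0.4908, 0.2867, 0.0549]
orientation: [-0.0, 0.953, 0.302, -0.0]
wrist_force: [-0.7, 0.7, 0.2]
width: 0.499
gripper_force: 0.0
time_s: 44.18
position: [0.4919, 0.2872, 0.0564]
orientation: [-0.0, 0.953, 0.302, 0.002]
wrist_force: [-0.1, -0.4, 6.6]
width: 0.134
gripper_force: 26.7
time_s: 44.8
position: [0.4915, 0.2871, 0.1769]
orientation: [-0.0, 0.953, 0.302, 0.003]
wrist_force: [-0.7, 0.4, -0.6]
width: 0.141
gripper_force: 25.8
```

View pics/s2.png

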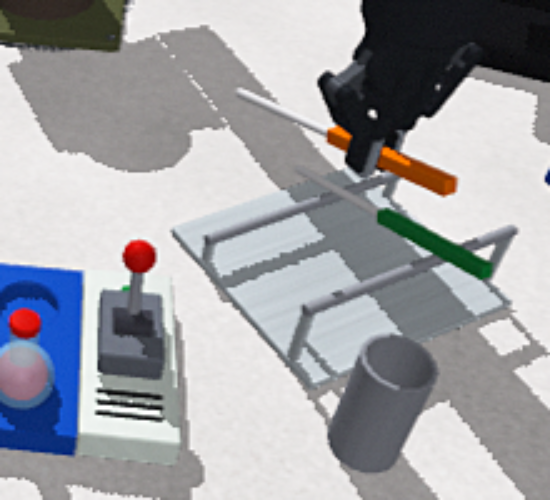

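The orange rod is held level at its original slope, with the handle past the fingers, and the cup still stands. I now swing it round and carry it to the empty pocket.

```bash
python3 -m jog '[{"delta_pos":[0,0,-2],"turn":-10,"claw":1},{"delta_pos":[0,0,-2],"turn":-20,"claw":1},{"delta_pos":[0,0,-2],"turn":-30,"claw":1},{"delta_pos":[0,0,-2],"turn":-40,"claw":1},{"delta_pos":[0,0,-2],"turn":-50,"claw":1}]' >/dev/null
python3 -m jog '[{"delta_pos":[0,0,0],"turn":-10,"claw":1},{"delta_pos":[0,0,0],"turn":-20,"claw":1},{"delta_pos":[0,0,0],"turn":-30,"claw":1},{"delta_pos":[0,0,0],"turn":-40,"claw":1},{"delta_pos":[0,0,0],"turn":-50,"claw":1}]' >/dev/null
python3 -m jog '[{"delta_pos":[0,0,0],"turn":-10,"claw":1},{"delta_pos":[0,0,0],"turn":-20,"claw":1},{"delta_pos":[0,0,0],"turn":-30,"claw":1},{"delta_pos":[0,0,0],"turn":-40,"claw":1},{"delta_pos":[0,0,0],"turn":-44.8,"claw":1}]'
python3 -m jog '[{"delta_pos":[2,-5,0],"turn":0,"claw":1},{"delta_pos":[4,-10,0],"turn":0,"claw":1},{"delta_pos":[6,-15,0],"turn":0,"claw":1},{"delta_pos":[8,-20,0],"turn":0,"claw":1},{"delta_pos":[9.2,-24,0],"turn":0,"claw":1}]' >/dev/null
python3 -m jog '[{"delta_pos":[0,0,4],"turn":0,"claw":1},{"delta_pos":[0,0,8],"turn":0,"claw":1},{"delta_pos":[0,0,10],"turn":0,"claw":1},{"delta_pos":[0,0,10],"turn":0,"claw":1}]'
python3 rg.py .400 .047 .0465 180
```

```text
time_s: 46.72
position: [0.489, 0.2858, 0.1923]
orientation: [-0.002, -0.001, 1.0, -0.001]
wrist_force: [-0.2, -1.1, 0.2]
width: 0.137
gripper_force: 25.8
time_s: 47.85
position: [0.3952, 0.0464, 0.0922]
orientation: [-0.004, 0.0, 1.0, -0.0]
wrist_force: [0.2, 0.5, -0.2]
width: 0.131
gripper_force: 25.8
delta [-0.51  0.06  4.57] tcp [0.3952 0.0464 0.0922] toolx [-1.     0.001  0.007]
yaw now 179.9 turn needed -0.1
orange (288, 242) [201.  32.] 90.0 [0.3834 0.0472 0.075 ]
```

View pics/rg.png

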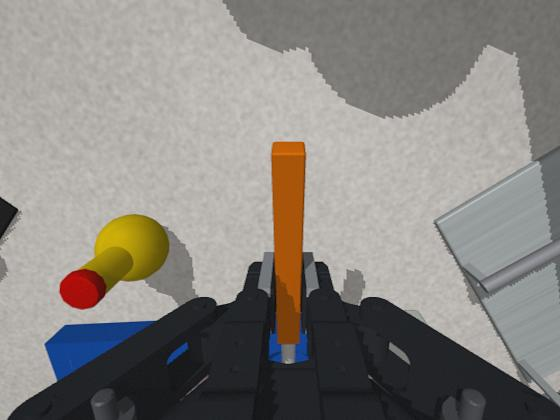

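The handle points back towards the robot, with its end at (288,148). The tip is over the pocket side, hidden behind the gripper. I lower it and push it against the pocket wall.

```bash
python3 -m jog '[{"delta_pos":[-0.5,0,2],"turn":0,"claw":1},{"delta_pos":[-0.5,0,4],"turn":0,"claw":1},{"delta_pos":[-0.5,0,4.5],"turn":0,"claw":1},{"delta_pos":[-0.5,0,4.5],"turn":0,"claw":1}]' 20
python3 -m jog '[{"delta_pos":[-0.5,0,0],"turn":0,"claw":1},{"delta_pos":[-1,0,0],"turn":0,"claw":1},{"delta_pos":[-1.5,0,0],"turn":0,"claw":1},{"delta_pos":[-1.5,0,0],"turn":0,"claw":1}]'
python3 -m jog '[{"delta_pos":[-0.3,0,-0.8],"turn":0,"claw":1},{"delta_pos":[-0.6,0,-1.65],"turn":0,"claw":1},{"delta_pos":[-1.0,0,-2.5],"turn":0,"claw":1},{"delta_pos":[-1.45,0,-3.4],"turn":0,"claw":1},{"delta_pos":[-1.45,0,-3.4],"turn":0,"claw":1}]'
python3 -c "
from h import *
c=shot('scene');cv2.imwrite('pics/s3.png',cv2.resize(c['frame'][150:350,240:460,::-1],None,fx=2.5,fy=2.5))"
```

```text
time_s: 48.4
position: [0.4033, 0.0466, 0.0499]
orientation: [0.0, 0.0, 1.0, 0.0]
wrist_force: [0.3, -0.8, -0.9]
width: 0.134
gripper_force: 25.8
time_s: 48.9
position: [0.4158, 0.0465, 0.0493]
orientation: [-0.002, 0.0, 1.0, -0.0]
wrist_force: [-4.3, -0.3, 3.0]
width: 0.13
gripper_force: 26.2
time_s: 49.52
position: [0.4333, 0.0465, 0.0846]
orientation: [0.001, 0.0, 1.0, -0.0]
wrist_force: [-4.8, -0.3, 2.3]
width: 0.134
gripper_force: 26.0
```

View pics/s3.png

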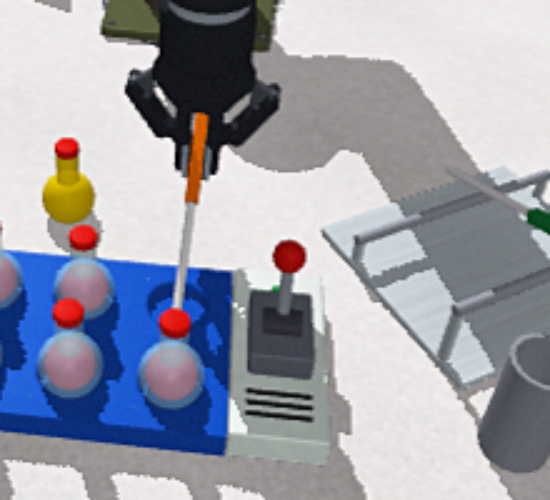

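The rod is pivoting, and its tip stays caught in the pocket at about (180,300). I continue the arc.

```bash
python3 -m jog '[{"delta_pos":[-1.1,0,-1.6],"turn":0,"claw":1},{"delta_pos":[-2.4,0,-3.1],"turn":0,"claw":1},{"delta_pos":[-3.85,0,-4.4],"turn":0,"claw":1},{"delta_pos":[-5.5,0,-5.5],"turn":0,"claw":1},{"delta_pos":[-7.25,0,-6.35],"turn":0,"claw":1}]'
python3 -m jog '[{"delta_pos":[-1,0,-0.35],"turn":0,"claw":1},{"delta_pos":[-2,0,-0.7],"turn":0,"claw":1},{"delta_pos":[-3.5,0,-1],"turn":0,"claw":1},{"delta_pos":[-4.6,0,-1.1],"turn":0,"claw":1},{"delta_pos":[-4.6,0,-1.1],"turn":0,"claw":1}]'
python3 -c "
from h import *
c=shot('scene');cv2.imwrite('pics/s4.png',cv2.resize(c['frame'][150:350,240:460,::-1],None,fx=2.5,fy=2.5))"
```

```text
time_s: 50.2
position: [0.5093, 0.0465, 0.1492]
orientation: [0.004, 0.0, 1.0, 0.0]
wrist_force: [0.4, -0.3, -0.6]
width: 0.134
gripper_force: 25.8
time_s: 50.82
position: [0.5522, 0.0464, 0.1578]
orientation: [0.0, 0.0, 1.0, -0.0]
wrist_force: [0.6, 0.6, -0.7]
width: 0.134
gripper_force: 25.8
```

View pics/s4.png

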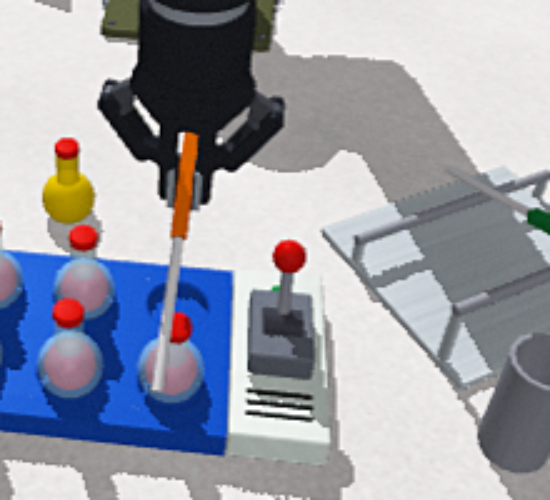

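```bash
cat > plane.py <<'E'
from h import *
import sys
# rod angle: intersect scene rays with vertical plane y=tcp_y (or given)
def go(col="orange",y=None):
    T=pose();y=T[1,3] if y is None else y
    c=shot("scene");k=None
    for ce,st,m in blobs(c,col,60):
        w=at(c,ce,.15)
        ys,xs=np.nonzero(m);pts=[]
        for u,v in np.c_[xs,ys]:
            p,d=ray(c,(u,v));q=p+d*(y-p[1])/d[1];pts.append(q)
        print(col,ce.round(0),st[4])
    # use image line: fit through blob, report world end points via plane spanned (x,z) using tool depth unknown
    return c
E
python3 - <<'E'
from h import *
# tip/junction pixels from scene; the camera ray nearly parallel to plane y=const -> instead solve for pitch by length from grasp pivot
c=shot("scene");T=pose();G=T[:3,3]+[0,0,.0155]
for n,uv in(("tip",(304,305)),("junction",(311,244)),("hend",(316,203))):
    L={"tip":-.15,"junction":-.04,"hend":.07}[n]
    best=min((np.linalg.norm(proj(c,G+L*np.array([-np.cos(a),0,np.sin(a)]))-uv),np.degrees(a)) for a in np.radians(np.arange(0,100,1.)))
    print(n,best)
for a in(20,35,50,65,80):
    a=np.radians(a);print([proj(c,G+L*np.array([-np.cos(a),0,np.sin(a)])).round(0).tolist() for L in(-.15,-.04,.07)])
E
```

```text
tip (np.float64(0.16169942569161885), np.float64(49.0))
junction (np.float64(0.30123938998439787), np.float64(25.0))
hend (np.float64(2.901213839719746), np.float64(0.0))
[[302.0, 303.0], [311.0, 243.0], [318.0, 192.0]]
[[303.0, 307.0], [311.0, 245.0], [318.0, 188.0]]
[[304.0, 305.0], [311.0, 245.0], [318.0, 186.0]]
[[306.0, 298.0], [311.0, 244.0], [317.0, 187.0]]
[[308.0, 287.0], [312.0, 242.0], [316.0, 190.0]]
```

```bash
cat > pitch.py <<'E'
from h import *
import sys
col=sys.argv[1]; 
T=pose();c=shot("wrist");cv2.imwrite("pics/pw.png",c["frame"][:,:,::-1]);G=np.array([0,0,-.0155])
b=max(blobs(c,col,200),key=lambda b:b[1][4]);print(b[0].round(),b[1])
Tc=np.linalg.inv(c["T_tool_cam"])
def pj(p):
    q=Tc@np.r_[p,1];return q[0]/q[2]*c["fx"]+c["cx"],q[1]/q[2]*c["fy"]+c["cy"]
s=float(sys.argv[2]) if len(sys.argv)>2 else 1 # +1: handle toward tool +x
for L in(.07,.075):
  for a in range(10,100,10):
    r=np.radians(a);print(a,np.round([pj(G+[s*(L*np.cos(r)-k*np.sin(r)*.006),0,-L*np.sin(r)-k*.006*np.cos(r)]) for k in(1,-1)]).tolist(),end=' ')
  print()
t=shot("top");cv2.imwrite("pics/pt.png",cv2.resize(t["frame"][120:200,190:330,::-1],None,fx=4,fy=4))
E
python3 pitch.py orange
```

```text
[288. 230.] [ 269  155   39  169 5128]
10 [[286.0, 141.0], [286.0, 133.0]] 20 [[285.0, 157.0], [286.0, 141.0]] 30 [[285.0, 182.0], [285.0, 157.0]] 40 [[285.0, 217.0], [285.0, 182.0]] 50 [[285.0, 261.0], [285.0, 218.0]] 60 [[285.0, 310.0], [285.0, 262.0]] 70 [[285.0, 360.0], [285.0, 311.0]] 80 [[285.0, 405.0], [285.0, 361.0]] 90 [[285.0, 439.0], [285.0, 405.0]] 
10 [[286.0, 126.0], [286.0, 120.0]] 20 [[285.0, 142.0], [286.0, 127.0]] 30 [[285.0, 169.0], [285.0, 144.0]] 40 [[285.0, 207.0], [285.0, 172.0]] 50 [[285.0, 256.0], [285.0, 211.0]] 60 [[284.0, 312.0], [285.0, 261.0]] 70 [[284.0, 370.0], [284.0, 317.0]] 80 [[284.0, 421.0], [284.0, 374.0]] 90 [[285.0, 460.0], [284.0, 425.0]]
```

```bash
python3 -c "
import cv2,numpy as np
a=cv2.imread('pics/pw.png');b=cv2.imread('pics/pt.png');b=cv2.resize(b,(560,320));cv2.imwrite('pics/c1.png',cv2.resize(np.vstack([a,b]),None,fx=.8,fy=.8))"
```

```text
(no output)
```

View pics/c1.png

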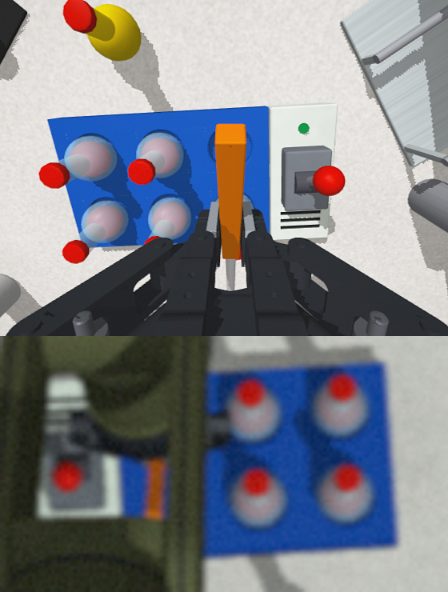

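The handle-end row of 155 gives a pitch of about 30°. The tip rode over the pocket rim because I held the tool a few millimetres too high. The flasks are untouched. I go back and resume from 30°, lower this time.

```bash
python3 -m jog '[{"delta_pos":[0,0,-3],"turn":0,"claw":1},{"delta_pos":[4,0,-3],"turn":0,"claw":1},{"delta_pos":[9,0,-3],"turn":0,"claw":1},{"delta_pos":[13.4,0,-2],"turn":0,"claw":1},{"delta_pos":[13.4,0,2],"turn":0,"claw":1}]' 20
python3 -m jog '[{"delta_pos":[0,0,3],"turn":0,"claw":1},{"delta_pos":[0,0,4.5],"turn":0,"claw":1},{"delta_pos":[0,0,5],"turn":0,"claw":1},{"delta_pos":[0,0,5],"turn":0,"claw":1}]'
```

```text
time_s: 51.65
position: [0.4143, 0.0467, 0.1392]
orientation: [0.001, 0.0, 1.0, 0.0]
wrist_force: [1.1, 0.7, 0.2]
width: 0.139
gripper_force: 25.8
time_s: 52.15
position: [0.417, 0.0466, 0.0881]
orientation: [-0.0, 0.0, 1.0, -0.0]
wrist_force: [0.5, 0.1, 0.1]
width: 0.131
gripper_force: 25.8
```

```bash
python3 -m jog '[{"delta_pos":[0,0,0.5],"turn":0,"claw":1},{"delta_pos":[0,0,0.9],"turn":0,"claw":1},{"delta_pos":[0,0,1.1],"turn":0,"claw":1},{"delta_pos":[0,0,1.1],"turn":0,"claw":1}]'
python3 -m jog '[{"delta_pos":[-0.5,0,0],"turn":0,"claw":1},{"delta_pos":[-1,0,0],"turn":0,"claw":1},{"delta_pos":[-1.3,0,0],"turn":0,"claw":1},{"delta_pos":[-1.3,0,0],"turn":0,"claw":1}]'
```

```text
time_s: 52.65
position: [0.417, 0.0465, 0.0771]
orientation: [-0.0, 0.0, 1.0, -0.0]
wrist_force: [-1.7, 0.0, 2.1]
width: 0.133
gripper_force: 26.1
time_s: 53.15
position: [0.4311, 0.0465, 0.0771]
orientation: [0.001, 0.0, 1.0, 0.0]
wrist_force: [0.1, -0.6, 1.4]
width: 0.136
gripper_force: 26.0
```

```bash
python3 -m jog '[{"delta_pos":[-0.5,0,0],"turn":0,"claw":1},{"delta_pos":[-0.9,0,-0.7],"turn":0,"claw":1},{"delta_pos":[-1.3,0,-1.5],"turn":0,"claw":1},{"delta_pos":[-1.3,0,-1.5],"turn":0,"claw":1}]'
python3 -m jog '[{"delta_pos":[-0.6,0,-0.7],"turn":0,"claw":1},{"delta_pos":[-1.3,0,-1.4],"turn":0,"claw":1},{"delta_pos":[-1.3,0,-1.4],"turn":0,"claw":1}]'
python3 pitch.py orange | head -1
```

```text
time_s: 53.65
position: [0.4425, 0.0465, 0.0922]
orientation: [-0.001, 0.0, 1.0, 0.0]
wrist_force: [-4.9, 0.1, 2.3]
width: 0.137
gripper_force: 26.1
time_s: 54.02
position: [0.4559, 0.0464, 0.1065]
orientation: [-0.0, 0.0, 1.0, -0.0]
wrist_force: [-6.0, 0.5, 3.3]
width: 0.135
gripper_force: 26.3
[287. 228.] [ 267  183   43  113 3418]
```

```bash
python3 -m jog '[{"delta_pos":[-0.7,0,-0.6],"turn":0,"claw":1},{"delta_pos":[-1.45,0,-1.25],"turn":0,"claw":1},{"delta_pos":[-2.2,0,-1.8],"turn":0,"claw":1},{"delta_pos":[-3.0,0,-2.3],"turn":0,"claw":1},{"delta_pos":[-3.0,0,-2.3],"turn":0,"claw":1}]'
python3 pitch.py orange | head -1
```

```text
time_s: 54.75
position: [0.4884, 0.0465, 0.1297]
orientation: [0.002, 0.0, 1.0, -0.0]
wrist_force: [-1.6, 0.0, 1.0]
width: 0.137
gripper_force: 26.7
[288. 263.] [ 264  239   49   49 2335]
```

```bash
python3 -m jog '[{"delta_pos":[-0.8,0,-0.5],"turn":0,"claw":1},{"delta_pos":[-1.6,0,-0.9],"turn":0,"claw":1},{"delta_pos":[-2.5,0,-1.2],"turn":0,"claw":1},{"delta_pos":[-3.4,0,-1.5],"turn":0,"claw":1},{"delta_pos":[-3.4,0,-1.5],"turn":0,"claw":1}]'
python3 pitch.py orange | head -1
```

```text
time_s: 55.48
position: [0.5219, 0.0465, 0.1444]
orientation: [0.001, 0.0, 1.0, 0.0]
wrist_force: [-1.6, 0.1, 0.7]
width: 0.136
gripper_force: 28.5
[288. 309.] [ 263  247   51  110 4571]
```

```bash
python3 -m jog '[{"delta_pos":[-0.9,0,-0.25],"turn":0,"claw":1},{"delta_pos":[-1.8,0,-0.4],"turn":0,"claw":1},{"delta_pos":[-2.7,0,-0.5],"turn":0,"claw":1},{"delta_pos":[-3.6,0,-0.5],"turn":0,"claw":1},{"delta_pos":[-3.6,0,-0.5],"turn":0,"claw":1}]'
python3 pitch.py orange | head -1
python3 -m jog '[{"delta_pos":[0,0,-4],"turn":0,"claw":1},{"delta_pos":[0,0,-9],"turn":0,"claw":1},{"delta_pos":[0,0,-13],"turn":0,"claw":1},{"delta_pos":[0,0,-13],"turn":0,"claw":1}]' 30
python3 - <<'E'
from h import *
c=shot('scene');a=c['frame'][60:340,240:500,::-1];w=shot('wrist')['frame'][:,:,::-1]
cv2.imwrite('pics/c2.png',np.hstack([cv2.resize(a,(390,420)),w[:,110:470]]))
E
```

```text
time_s: 56.2
position: [0.555, 0.0463, 0.1482]
orientation: [-0.002, 0.0, 1.0, -0.0]
wrist_force: [-4.3, -0.3, 0.8]
width: 0.135
gripper_force: 26.6
[288. 332.] [ 262  231   53  177 7081]
time_s: 56.8
position: [0.5612, 0.0466, 0.2842]
orientation: [0.007, 0.0, 1.0, 0.0]
wrist_force: [0.1, 0.6, -0.7]
width: 0.137
gripper_force: 29.8
```

View pics/c2.png

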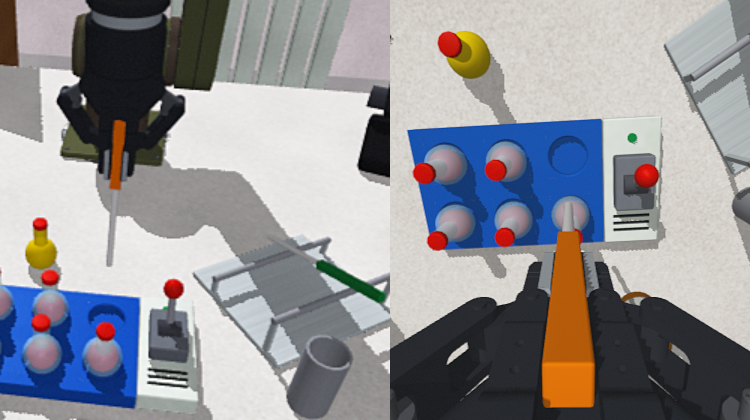

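The rod is now about 80° upright in the grip and lifted. Its tip hangs near (570,205) in the wrist view, and the lever, the cup at (320,370) and the flasks look fine. Next I locate the cup by fitting a cylinder to its boxes.

```bash
cat > cup.py <<'E'
from h import *
from scipy.optimize import least_squares
th=np.linspace(0,2*np.pi,40)
def box(c,x,y):
    P=[[x+.026*np.cos(a),y+.026*np.sin(a),z] for a in th for z in(0,.1)]
    q=np.array([proj(c,p) for p in P]);return np.r_[q.min(0),q.max(0)]
dets=[]
for n in("top","scene"):
    c=shot(n)
    for d in look_for("cup_center",n)[:3]:
        e=np.array(d["extent"]);b=np.r_[e[:2],e[:2]+e[2:]]
        m=at(c,(b[:2]+b[2:])/2,.05)
        if np.hypot(m[0]-.58,m[1]-.29)<.12: dets.append((n,c,b));print(n,round(d["conf"],2),e.round(1),m.round(3));break
    # refine with grey mask? keep simple
for sel in(("top",),("scene",),("top","scene")):
    D=[d for d in dets if d[0] in sel]
    if D:
        r=least_squares(lambda v:np.concatenate([box(c,*v)-b for _,c,b in D]),[.58,.29]);print(sel,r.x.round(4),r.fun.round(1))
to([.58,.29,.28])
E
python3 cup.py
```

```text
top 0.63 [136.2 136.7  24.5  29.2] [0.597 0.316 0.05 ]
scene 0.86 [429.1 283.3  47.   56.4] [0.607 0.315 0.05 ]
('top',) [0.5954 0.3143] [-1.1  1.4  1.2 -1.5]
('scene',) [0.6087 0.313 ] [ 1.  -0.2 -0.9  0.2]
('top', 'scene') [0.6036 0.3143] [-1.  -1.5  1.2 -4.2  1.4 -2.2 -0.6 -2. ]
delta [-2.42 24.36 -0.26] tcp [0.5556 0.0464 0.2775] toolx [-1.     0.001  0.002]
```

```bash
python3 -m jog '[{"delta_pos":[3,4,-2],"turn":0,"claw":1},{"delta_pos":[6,8.5,-2],"turn":0,"claw":1},{"delta_pos":[9,13,-2],"turn":0,"claw":1},{"delta_pos":[11.5,17.4,-2],"turn":0,"claw":1},{"delta_pos":[11.5,17.4,-2],"turn":0,"claw":1}]' 30 >/dev/null
python3 -m jog '[{"delta_pos":[0,0,0],"turn":0,"claw":1},{"delta_pos":[0,0,0],"turn":0,"claw":1}]'
sed -i 's/for n in("top","scene"):/for n in("top","scene","wrist"):/; s/for sel in.*/for sel in(("top",),("scene",),("wrist",),("top","scene"),("top","scene","wrist")):/' cup.py
python3 cup.py; python3 -c "
from h import *
c=shot('wrist');print([ (round(d['conf'],2),np.round(d['extent'])) for d in look_for('cup_center','wrist')]);print(proj(c,[.60,.314,.1]),proj(c,[.6,.314,0]))"
```

```text
time_s: 57.98
position: [0.4419, 0.2196, 0.2986]
orientation: [-0.0, 0.001, 1.0, -0.0]
wrist_force: [-0.7, -0.6, -0.3]
width: 0.132
gripper_force: 29.8
top 0.75 [146.5 136.6  16.3  25.4] [0.602 0.298 0.05 ]
scene 0.62 [431.  280.9  41.5  56.1] [0.602 0.315 0.05 ]
wrist 0.65 [330.5 257.8  40.7  50.2] [0.602 0.313 0.05 ]
('top',) [0.6011 0.2962] [-4.8 -0.5  5.2  0.5]
('scene',) [0.6029 0.3121] [-1.7 -0.3  1.5  0.1]
('wrist',) [0.5964 0.3085] [-4.4 -8.6  3.5  8. ]
('top', 'scene') [0.6035 0.3078] [-9.  -1.3  1.3 -0.2 -4.  -0.4 -1.   0.1]
('top', 'scene', 'wrist') [0.5997 0.3086] [-9.3 -0.   1.   1.  -3.8 -1.9 -0.9 -1.7 -4.4 -6.8  3.4 10. ]
delta [-13.83   7.03   1.9 ] tcp [0.4416 0.22   0.299 ] toolx [-1.     0.002  0.   ]
[(0.7, array([330., 260.,  45.,  48.]))]
[358.62191787 301.66345035] [344.96172633 265.66701792]
```

```bash
python3 -m jog '[{"delta_pos":[-6,1,0],"turn":0,"claw":1},{"delta_pos":[-12,2,0],"turn":0,"claw":1},{"delta_pos":[-18,3,0],"turn":0,"claw":1},{"delta_pos":[-24,3,0],"turn":0,"claw":1},{"delta_pos":[-26,3,0],"turn":0,"claw":1}]' 30 >/dev/null
python3 -m jog '[{"delta_pos":[0,0,0],"turn":0,"claw":1},{"delta_pos":[0,0,0],"turn":0,"claw":1}]'
python3 cup.py; python3 - <<'E'
from h import *
c=shot('wrist');f=c['frame'];cv2.imwrite('pics/cupw.png',f[:,:,::-1])
# grey cup: rectify z=.1 plane and find the rim circle
x0,y0,s=.52,.23,.0005
cr=np.float32([[0,0],[320,0],[320,320],[0,320]])
w=cv2.warpPerspective(f,cv2.getPerspectiveTransform(np.float32([proj(c,[x0+b*s,y0+a*s,.1]) for a,b in cr]),cr),(320,320))
g=cv2.GaussianBlur(cv2.cvtColor(w,cv2.COLOR_RGB2GRAY),(5,5),0)
ci=cv2.HoughCircles(g,cv2.HOUGH_GRADIENT,1.5,20,param1=60,param2=15,minRadius=42,maxRadius=56)
print([(round(float(x0+b*s),4),round(float(y0+a*s),4),float(r*s)) for a,b,r in ci[0][:4]] if ci is not None else None)
E
```

```text
time_s: 59.25
position: [0.7003, 0.2504, 0.2988]
orientation: [-0.001, 0.0, 1.0, -0.0]
wrist_force: [0.0, -0.2, -0.3]
width: 0.132
gripper_force: 29.8
scene 0.58 [431.4 282.2  43.9  55.9] [0.604 0.317 0.05 ]
wrist 0.61 [313.9  74.8  56.5  53.1] [0.607 0.318 0.05 ]
('scene',) [0.6052 0.3146] [-0.6 -0.4  0.6  0.3]
('wrist',) [0.6096 0.3138] [ 0.3  0.9 -0.2 -1. ]
('top', 'scene') [0.6052 0.3146] [-0.6 -0.4  0.6  0.3]
('top', 'scene', 'wrist') [0.6089 0.3137] [-0.9  1.1  0.4  2.   0.2  0.1 -0.2 -1.7]
delta [12.06  3.94  1.98] tcp [0.7005 0.2505 0.2998] toolx [-1.     0.    -0.001]
[(0.6081, 0.3129, 0.021900000050663948), (0.5661, 0.2926, 0.027525000274181366), (0.6104, 0.3009, 0.02175000123679638), (0.5549, 0.2926, 0.027525000274181366)]
```

```bash
python3 - <<'E'
from h import *
c=shot('wrist');Tc=np.linalg.inv(c["T_tool_cam"])
for a in range(66,96,3):
    r=np.radians(a);q=Tc@[-.15*np.cos(r),0,-.0155+.15*np.sin(r),1];print(a,(q[1]/q[2]*c["fy"]+c["cy"]).round(),end='; ')
# column profile: find light rod pixels near column 289 rows 185-250 here
g=cv2.cvtColor(c['frame'],cv2.COLOR_RGB2HSV)
for v in range(180,236,4): print(v,g[v,274:304:2,2].tolist())
E
```

```text
66 263.0; 69 255.0; 72 247.0; 75 239.0; 78 231.0; 81 223.0; 84 215.0; 87 207.0; 90 199.0; 93 191.0; 180 [214, 218, 218, 221, 214, 215, 217, 221, 222, 219, 217, 220, 215, 215, 217]
184 [214, 217, 213, 213, 216, 212, 218, 221, 219, 218, 215, 220, 219, 215, 218]
188 [218, 218, 220, 218, 216, 218, 218, 219, 214, 215, 215, 217, 213, 217, 216]
192 [217, 215, 217, 216, 217, 213, 210, 213, 218, 219, 221, 218, 215, 220, 218]
196 [218, 216, 218, 221, 220, 213, 215, 217, 217, 217, 223, 221, 218, 218, 214]
200 [219, 221, 217, 220, 218, 216, 217, 218, 215, 212, 216, 217, 217, 220, 219]
204 [216, 213, 220, 220, 213, 193, 180, 174, 150, 198, 223, 222, 223, 219, 219]
208 [221, 222, 221, 220, 216, 171, 182, 174, 154, 143, 219, 214, 220, 222, 214]
212 [217, 219, 217, 212, 221, 171, 181, 172, 155, 126, 220, 218, 221, 216, 217]
216 [215, 213, 220, 218, 219, 171, 182, 173, 154, 112, 223, 220, 221, 222, 215]
220 [219, 221, 217, 217, 203, 176, 180, 174, 155, 119, 215, 219, 216, 216, 218]
224 [213, 214, 212, 219, 191, 178, 179, 173, 154, 123, 196, 216, 219, 219, 220]
228 [219, 220, 221, 216, 193, 179, 178, 172, 154, 129, 188, 223, 216, 216, 220]
232 [216, 221, 186, 182, 182, 183, 182, 183, 182, 183, 181, 180, 189, 222, 217]
```

```bash
python3 -m jog '[{"delta_pos":[5,2.5,0],"turn":0,"claw":1},{"delta_pos":[10,5,0],"turn":0,"claw":1},{"delta_pos":[10.3,5.45,0],"turn":0,"claw":1},{"delta_pos":[10.3,5.45,0],"turn":0,"claw":1},{"delta_pos":[10.3,5.45,0],"turn":0,"claw":1}]' 30
python3 -m jog '[{"delta_pos":[0,0,3],"turn":0,"claw":1},{"delta_pos":[0,0,5],"turn":0,"claw":1},{"delta_pos":[0,0,7.5],"turn":0,"claw":1},{"delta_pos":[0,0,9],"turn":0,"claw":1},{"delta_pos":[0,0,9],"turn":0,"claw":1}]'
python3 cup.py
```

```text
time_s: 60.28
position: [0.5996, 0.3044, 0.299]
orientation: [0.001, 0.001, 1.0, -0.0]
wrist_force: [0.4, -0.0, -0.2]
width: 0.135
gripper_force: 29.8
time_s: 60.9
position: [0.5983, 0.3041, 0.2073]
orientation: [-0.001, 0.001, 1.0, -0.001]
wrist_force: [0.0, -0.2, -0.3]
width: 0.132
gripper_force: 29.8
top 0.71 [142.2 132.3  22.   32.9] [0.604 0.302 0.05 ]
scene 0.68 [429.4 283.1  46.9  55.9] [0.606 0.316 0.05 ]
wrist 0.68 [268.6 169.8  57.   73.8] [0.615 0.316 0.05 ]
('top',) [0.603  0.3007] [-2.1  3.1  2.3 -3.3]
('scene',) [0.6076 0.3136] [ 0.9 -0.4 -0.8  0.5]
('wrist',) [0.6097 0.3142] [-0.6 -0.6  0.6  0.5]
('top', 'scene') [0.607  0.3103] [-5.5  1.8 -0.9 -4.6 -0.8 -0.9 -2.9 -0.1]
('top', 'scene', 'wrist') [0.6088 0.3131] [-6.5  1.2 -1.8 -5.1  0.7  0.1 -1.   1.  -1.9 -1.4 -0.6 -0.4]
delta [ 1.88 -1.51 -6.98] tcp [0.599  0.3052 0.2102] toolx [-1.     0.001 -0.002]
```

```bash
python3 -m jog '[{"delta_pos":[0,0,2],"turn":0,"claw":1},{"delta_pos":[0,0,4],"turn":0,"claw":1},{"delta_pos":[0,0,5.5],"turn":0,"claw":1},{"delta_pos":[0,0,6.3],"turn":0,"claw":1},{"delta_pos":[0,0,6.3],"turn":0,"claw":1}]'
python3 -m jog '[{"delta_pos":[0,0,0.2],"turn":0,"claw":1},{"delta_pos":[0,0,0.4],"turn":0,"claw":1},{"delta_pos":[0,0,0.4],"turn":0,"claw":1}]'
```

```text
time_s: 61.82
position: [0.5981, 0.3049, 0.1456]
orientation: [-0.0, 0.0, 1.0, -0.0]
wrist_force: [-0.1, -0.1, -1.1]
width: 0.131
gripper_force: 29.8
time_s: 62.2
position: [0.5984, 0.3049, 0.1422]
orientation: [0.0, 0.0, 1.0, 0.0]
wrist_force: [1.4, -0.2, 0.2]
width: 0.132
gripper_force: 29.8
```

```bash
python3 -m jog '[{"delta_pos":[0,0,0],"turn":0,"claw":0.8},{"delta_pos":[0,0,0],"turn":0,"claw":0.6},{"delta_pos":[0,0,0],"turn":0,"claw":0.4},{"delta_pos":[0,0,0],"turn":0,"claw":0.2},{"delta_pos":[0,0,-1],"turn":0,"claw":0.2}]'
python3 -m jog '[{"delta_pos":[0,0,-3],"turn":0,"claw":0.2},{"delta_pos":[0,0,-6],"turn":0,"claw":0.2},{"delta_pos":[0,0,-10],"turn":0,"claw":0.2},{"delta_pos":[0,0,-14],"turn":0,"claw":0.2},{"delta_pos":[0,0,-14],"turn":0,"claw":0.2}]'
python3 -m jog '[{"delta_pos":[5,0,0],"turn":0,"claw":0.5},{"delta_pos":[11,0,0],"turn":0,"claw":0.5},{"delta_pos":[17,0,0],"turn":0,"claw":0.5},{"delta_pos":[17,0,0],"turn":0,"claw":0.5},{"delta_pos":[17,0,0],"turn":0,"claw":0.5}]'
python3 cup.py; python3 rods.py; python3 - <<'E'
from h import *
for n in("top","scene"):
    c=shot(n)
    for ce,st,m in blobs(c,"orange",20):
        w=at(c,ce,.17)
        if np.hypot(w[0]-.6,w[1]-.31)<.1:
            ys,xs=np.nonzero(m);print(n,ce.round(0),st,w.round(3))
            for uv in((st[0]+st[2]/2,st[1]),(st[0]+st[2]/2,st[1]+st[3])): print(at(c,uv,.226).round(3),at(c,uv,.116).round(3))
E
```

```text
time_s: 62.82
position: [0.5976, 0.3046, 0.1514]
orientation: [-0.001, 0.0, 1.0, -0.0]
wrist_force: [0.7, 0.2, -0.7]
width: 0.803
gripper_force: 0.0
time_s: 63.45
position: [0.6005, 0.3059, 0.2977]
orientation: [0.005, 0.0, 1.0, 0.002]
wrist_force: [-0.2, 0.4, 0.4]
width: 0.796
gripper_force: 0.0
time_s: 64.08
position: [0.4286, 0.3052, 0.2922]
orientation: [0.001, 0.0, 1.0, 0.0]
wrist_force: [0.3, -0.5, -0.1]
width: 0.498
gripper_force: 0.0
top 0.92 [136.7 134.   27.4  26.1] [0.609 0.31  0.05 ]
scene 0.93 [431.6 283.4  41.1  56.7] [0.608 0.314 0.05 ]
wrist 0.58 [276.4 268.5  36.3  69.2] [0.62  0.315 0.05 ]
('top',) [0.6078 0.3091] [ 0.4 -0.2 -0.4  0.3]
('scene',) [0.6091 0.3118] [-2.1 -0.2  1.9 -0.1]
('wrist',) [0.6145 0.3144] [-1.4 -0.5  1.4  0.5]
('top', 'scene') [0.6089 0.3112] [-0.3 -0.6 -1.1 -0.1 -2.5 -0.3  1.5 -0.2]
('top', 'scene', 'wrist') [0.6116 0.3127] [-0.9 -1.5 -1.6 -1.  -1.5  0.9  2.7  1.2 -2.7 -2.1  0.2 -1.3]
delta [-15.06  -1.48   1.16] tcp [0.4294 0.305  0.2917] toolx [-1.     0.002  0.   ]
orange wrist none
orange top none
orange scene center [0.4413 0.467  0.061 ] len 0.197 yaw -39.7
green wrist center [0.4085 0.3412 0.061 ] len 0.106 yaw 33.2
green top none
green scene center [0.4088 0.3373 0.061 ] len 0.109 yaw 35.2
cup wrist 0.9 [274. 264.  42.  71.]
cup wrist 0.64 [270.  87.  94. 155.]
cup top 0.72 [138. 138.  25.  25.]
cup top 0.29 [200. 127. 116.  66.]
cup scene 0.22 [216. 265.  25.  38.]
J [ 0.54  0.2   1.51 -0.    1.44 -1.03]
delta [-7.16 -1.49 14.19] tcp [0.4285 0.305  0.2919] toolx [-1.     0.001  0.   ]
top [134. 140.] [130 137   8   6  26] [0.597 0.325 0.17 ]
[0.588 0.308 0.226] [0.62  0.34  0.116]
[0.572 0.307 0.226] [0.603 0.339 0.116]
scene [494. 276.] [472 252  50  44 448] [0.62  0.346 0.17 ]
[0.625 0.33  0.226] [0.505 0.393 0.116]
[0.712 0.311 0.226] [0.614 0.368 0.116]
```

```bash
cat > lean.py <<'E'
from h import *
from scipy.optimize import least_squares
import sys
def lean(col,cup):
    cs=shot("scene");ct=shot("top");obs={}
    for n,c,am in(("scene",cs,60),("top",ct,12)):
        for ce,st,m in blobs(c,col,am):
            w=at(c,ce,.17)
            if np.hypot(w[0]-cup[0],w[1]-cup[1])<.13:
                ys,xs=np.nonzero(m);P=np.c_[xs,ys].astype(float);(x,y),wh,a=cv2.minAreaRect(P.astype(np.float32))
                u=np.linalg.svd(P-P.mean(0))[2][0];t=(P-P.mean(0))@u
                obs[n]=(P.mean(0),P.mean(0)+u*t.min(),P.mean(0)+u*t.max());print(n,[o.round(0).tolist() for o in obs[n]],st[4])
    def f(v,sw=0):
        tip=np.r_[v[:2],.008];d=np.array([v[2],v[3],np.sqrt(max(1e-3,1-v[2]**2-v[3]**2))])
        r=[]
        for n,c in(("scene",cs),("top",ct)):
            if n in obs:
                p=[proj(c,tip+d*L) for L in(.11,.22)];o=obs[n][1:]
                if n=="scene":
                    o=sorted(o,key=lambda q:np.hypot(*(q-p[0])))if not sw else sorted(o,key=lambda q:-np.hypot(*(q-p[0])))
                    r+=list(p[0]-o[0])+list(p[1]-o[1])
                else: r+=list((p[0]+p[1])/2-obs[n][0])
        h=np.hypot(*(tip[:2]-cup));r.append(2000*max(0,h-.018))
        q=tip+d*(.092/d[2]);r.append(2000*max(0,np.hypot(*(q[:2]-cup))-.019));return np.array(r)
    best=min((least_squares(f,[cup[0],cup[1],a,b]) for a in(-.2,.2) for b in(-.2,.2)),key=lambda r:r.cost)
    v=best.x;print(col,"tip rel cup mm",((v[:2]-cup)*1e3).round(1),"dir",v[2:].round(3),"tilt",np.arcsin(np.hypot(*v[2:])).round(3),"res",best.fun.round(1))
lean(sys.argv[1],np.array([float(sys.argv[2]),float(sys.argv[3])]))
E
python3 lean.py orange .6085 .3125
```

```text
scene [[494.0, 276.0], [520.0, 255.0], [473.0, 293.0]] 445
top [[134.0, 139.0], [130.0, 138.0], [137.0, 141.0]] 23
orange tip rel cup mm [ -3.2 -17.9] dir [0.037 0.324] tilt 0.332 res [-1.1 -1.  -2.2 -1.  -8.4 -4.6  0.4  0. ]
```

Orange stands in the cup with a tilt of 0.33, leaning to +y, and its tip is on the -y side. Now the green rod.

```bash
python3 -m jog '[{"delta_pos":[-1.1,4,0],"turn":10,"claw":0.5},{"delta_pos":[-1.1,5.7,0],"turn":20,"claw":0.5},{"delta_pos":[-1.1,5.7,0],"turn":30,"claw":0.5},{"delta_pos":[-1.1,5.7,0],"turn":40,"claw":0.5},{"delta_pos":[-1.1,5.7,0],"turn":50,"claw":0.5}]' 20 >/dev/null
python3 -m jog '[{"delta_pos":[0,0,0],"turn":10,"claw":0.5},{"delta_pos":[0,0,0],"turn":20,"claw":0.5},{"delta_pos":[0,0,0],"turn":30,"claw":0.5},{"delta_pos":[0,0,0],"turn":40,"claw":0.5},{"delta_pos":[0,0,0],"turn":50,"claw":0.5}]' >/dev/null
python3 -m jog '[{"delta_pos":[0,0,2],"turn":10,"claw":0.5},{"delta_pos":[0,0,4],"turn":20,"claw":0.5},{"delta_pos":[0,0,8],"turn":30,"claw":0.5},{"delta_pos":[0,0,12],"turn":40,"claw":0.5},{"delta_pos":[0,0,14],"turn":46.5,"claw":0.5}]' >/dev/null
python3 -m jog '[{"delta_pos":[0,0,0],"turn":0,"claw":0.5},{"delta_pos":[0,0,0],"turn":0,"claw":0.5}]'
python3 rg.py .4393 .3616 .0545 33.5; python3 - <<'E'
from h import *
c=shot('wrist')
for b in blobs(c,"green",300):
    ys,xs=np.nonzero(b[2])
    for lo,z in((ys<ys.min()+12,.085),(ys>ys.max()-12,.066)):
        print(xs[lo].mean().round(1),ys[lo].mean().round(1),at(c,(xs[lo].mean(),ys[lo].mean()),z).round(4))
E
```

```text
time_s: 67.0
position: [0.44, 0.3626, 0.153]
orientation: [-0.0, 0.957, 0.289, 0.001]
wrist_force: [-0.3, 0.2, 0.6]
width: 0.5
gripper_force: 0.0
delta [-0.13  0.04  9.85] tcp [0.44   0.3626 0.153 ] toolx [0.833 0.553 0.002]
yaw now 33.6 turn needed 0.1
orange (520, 12) [23. 61.] 48.8 [0.6383 0.3168 0.075 ]
green (290, 196) [129.  16.] 90.0 [0.4592 0.3744 0.075 ]
289.9 137.5 [0.4938 0.397  0.085 ]
289.0 255.0 [0.4119 0.3432 0.066 ]
```

```bash
python3 -m jog '[{"delta_pos":[-0.1,0,4],"turn":0,"claw":0.5},{"delta_pos":[-0.1,0,8],"turn":0,"claw":0.5},{"delta_pos":[-0.1,0,9.8],"turn":0,"claw":0.5},{"delta_pos":[-0.1,0,9.8],"turn":0,"claw":0.5}]' 20
python3 -m jog '[{"delta_pos":[0,0,0],"turn":0,"claw":0.8},{"delta_pos":[0,0,0],"turn":0,"claw":1},{"delta_pos":[0,0,0],"turn":0,"claw":1},{"delta_pos":[0,0,0],"turn":0,"claw":1},{"delta_pos":[0,0,0],"turn":0,"claw":1}]' 20
python3 -m jog '[{"delta_pos":[0,0,-2],"turn":0,"claw":1},{"delta_pos":[0,0,-5],"turn":0,"claw":1},{"delta_pos":[0,0,-10],"turn":0,"claw":1},{"delta_pos":[0,0,-14],"turn":0,"claw":1},{"delta_pos":[0,0,-14],"turn":0,"claw":1}]'
python3 -m jog '[{"delta_pos":[0,0,0],"turn":-10,"claw":1},{"delta_pos":[0,0,0],"turn":-20,"claw":1},{"delta_pos":[0,0,0],"turn":-30,"claw":1},{"delta_pos":[0,0,0],"turn":-40,"claw":1},{"delta_pos":[0,0,0],"turn":-50,"claw":1}]' >/dev/null
python3 -m jog '[{"delta_pos":[0,0,0],"turn":-10,"claw":1},{"delta_pos":[0,0,0],"turn":-20,"claw":1},{"delta_pos":[0,0,0],"turn":-30,"claw":1},{"delta_pos":[0,0,0],"turn":-40,"claw":1},{"delta_pos":[0,0,0],"turn":-50,"claw":1}]' >/dev/null
python3 -m jog '[{"delta_pos":[0,0,0],"turn":-10,"claw":1},{"delta_pos":[0,0,0],"turn":-20,"claw":1},{"delta_pos":[0,0,0],"turn":-30,"claw":1},{"delta_pos":[0,0,0],"turn":-40,"claw":1},{"delta_pos":[0,0,0],"turn":-46.4,"claw":1}]'
python3 -c "
from h import *
to([.4,.047,.193])"; python3 pitch.py green | head -2
```

```text
time_s: 67.6
position: [0.4382, 0.3612, 0.0536]
orientation: [0.0, 0.958, 0.288, -0.001]
wrist_force: [0.9, 0.4, 0.1]
width: 0.501
gripper_force: 0.0
time_s: 68.22
position: [0.4396, 0.3623, 0.0555]
orientation: [-0.001, 0.958, 0.288, 0.002]
wrist_force: [0.6, -1.0, 6.5]
width: 0.138
gripper_force: 27.0
time_s: 68.85
position: [0.4406, 0.363, 0.198]
orientation: [-0.001, 0.958, 0.288, 0.004]
wrist_force: [0.5, -0.7, -0.5]
width: 0.135
gripper_force: 26.1
time_s: 70.72
position: [0.4375, 0.3608, 0.1924]
orientation: [-0.001, -0.001, 1.0, -0.001]
wrist_force: [0.7, 0.0, 0.2]
width: 0.134
gripper_force: 26.1
delta [ 3.810e+00 -3.137e+01  1.000e-02] tcp [0.4375 0.3608 0.1924] toolx [-1.    -0.002  0.003]
[288. 234.] [ 271  141   34  203 5646]
10 [[286.0, 141.0], [286.0, 133.0]] 20 [[285.0, 157.0], [286.0, 141.0]] 30 [[285.0, 182.0], [285.0, 157.0]] 40 [[285.0, 217.0], [285.0, 182.0]] 50 [[285.0, 261.0], [285.0, 218.0]] 60 [[285.0, 310.0], [285.0, 262.0]] 70 [[285.0, 360.0], [285.0, 311.0]] 80 [[285.0, 405.0], [285.0, 361.0]] 90 [[285.0, 439.0], [285.0, 405.0]]
```

```bash
python3 -m jog '[{"delta_pos":[0.8,-6,0],"turn":0,"claw":1},{"delta_pos":[1.6,-12,0],"turn":0,"claw":1},{"delta_pos":[2.4,-18,0],"turn":0,"claw":1},{"delta_pos":[3.2,-24,0],"turn":0,"claw":1},{"delta_pos":[3.8,-30,0],"turn":0,"claw":1}]' 20 >/dev/null
python3 -m jog '[{"delta_pos":[0,-1.4,0],"turn":0,"claw":1},{"delta_pos":[0,-1.4,4],"turn":0,"claw":1},{"delta_pos":[0,-1.4,8],"turn":0,"claw":1},{"delta_pos":[0,-1.4,12.5],"turn":0,"claw":1},{"delta_pos":[0,-1.4,12.5],"turn":0,"claw":1}]' >/dev/null
python3 -m jog '[{"delta_pos":[0,0,0.5],"turn":0,"claw":1},{"delta_pos":[0,0,1],"turn":0,"claw":1},{"delta_pos":[0,0,1.3],"turn":0,"claw":1},{"delta_pos":[0,0,1.3],"turn":0,"claw":1}]'
```

```text
time_s: 72.58
position: [0.4001, 0.0476, 0.0564]
orientation: [0.001, 0.001, 1.0, 0.0]
wrist_force: [0.1, -0.0, -0.6]
width: 0.136
gripper_force: 26.1
```

Next I lower to floor contact and push to the wall.

```bash
python3 -m jog '[{"delta_pos":[0,0,0.4],"turn":0,"claw":1},{"delta_pos":[0,0,0.75],"turn":0,"claw":1},{"delta_pos":[0,0,0.75],"turn":0,"claw":1}]'
python3 -m jog '[{"delta_pos":[-0.6,0,0],"turn":0,"claw":1},{"delta_pos":[-1.2,0,0],"turn":0,"claw":1},{"delta_pos":[-1.6,0,0],"turn":0,"claw":1},{"delta_pos":[-1.6,0,0],"turn":0,"claw":1}]'
```

```text
time_s: 72.95
position: [0.3994, 0.0475, 0.0482]
orientation: [-0.0, 0.001, 1.0, -0.0]
wrist_force: [-0.3, -1.0, -0.1]
width: 0.133
gripper_force: 26.1
time_s: 73.45
position: [0.4159, 0.0475, 0.0484]
orientation: [-0.0, 0.001, 1.0, -0.0]
wrist_force: [-0.8, 0.1, -0.4]
width: 0.134
gripper_force: 26.2
```

```bash
python3 pitch.py green | head -1
```

```text
[288. 235.] [ 271  141   34  203 5652]
```

```bash
python3 -m jog '[{"delta_pos":[0,0,0.1],"turn":0,"claw":1},{"delta_pos":[-0.2,0,0.2],"turn":0,"claw":1},{"delta_pos":[-0.4,0,0.2],"turn":0,"claw":1},{"delta_pos":[-0.4,0,0.2],"turn":0,"claw":1}]'
python3 -m jog '[{"delta_pos":[-0.2,0,-0.7],"turn":0,"claw":1},{"delta_pos":[-0.5,0,-1.4],"turn":0,"claw":1},{"delta_pos":[-0.5,0,-1.4],"turn":0,"claw":1}]'
python3 -m jog '[{"delta_pos":[-0.4,0,-0.7],"turn":0,"claw":1},{"delta_pos":[-0.8,0,-1.4],"turn":0,"claw":1},{"delta_pos":[-0.8,0,-1.4],"turn":0,"claw":1}]'
python3 pitch.py green | head -1
```

```text
time_s: 74.05
position: [0.4156, 0.0475, 0.0458]
orientation: [-0.004, 0.001, 1.0, -0.0]
wrist_force: [-6.3, 0.3, 4.1]
width: 0.136
gripper_force: 26.6
time_s: 74.42
position: [0.4219, 0.0475, 0.0605]
orientation: [-0.003, 0.001, 1.0, -0.0]
wrist_force: [-7.1, -0.5, 1.1]
width: 0.13
gripper_force: 26.2
time_s: 74.8
position: [0.4296, 0.0475, 0.0745]
orientation: [-0.003, 0.001, 1.0, -0.0]
wrist_force: [-7.3, 0.0, 2.7]
width: 0.132
gripper_force: 26.3
[288. 229.] [ 269  150   38  177 5322]
```

```bash
python3 -m jog '[{"delta_pos":[-0.6,0,-0.8],"turn":0,"claw":1},{"delta_pos":[-1.2,0,-1.6],"turn":0,"claw":1},{"delta_pos":[-1.9,0,-2.3],"turn":0,"claw":1},{"delta_pos":[-2.5,0,-3],"turn":0,"claw":1},{"delta_pos":[-2.5,0,-3],"turn":0,"claw":1}]'
python3 pitch.py green | head -1
```

```text
time_s: 75.53
position: [0.4553, 0.0475, 0.1049]
orientation: [-0.002, 0.001, 1.0, 0.0]
wrist_force: [-5.4, 0.4, 2.4]
width: 0.137
gripper_force: 26.2
[288. 232.] [ 266  175   45  131 4562]
```

```bash
python3 -m jog '[{"delta_pos":[-0.7,0,-0.6],"turn":0,"claw":1},{"delta_pos":[-1.45,0,-1.2],"turn":0,"claw":1},{"delta_pos":[-2.2,0,-1.8],"turn":0,"claw":1},{"delta_pos":[-3.1,0,-2.35],"turn":0,"claw":1},{"delta_pos":[-3.1,0,-2.35],"turn":0,"claw":1}]'
python3 pitch.py green | head -1
```

```text
time_s: 76.25
position: [0.4908, 0.0473, 0.1287]
orientation: [0.002, 0.001, 1.0, -0.0]
wrist_force: [-1.8, -0.1, -0.9]
width: 0.133
gripper_force: 26.7
[288. 266.] [ 263  241   51   51 2536]
```

```bash
python3 -m jog '[{"delta_pos":[-0.8,0,-0.5],"turn":0,"claw":1},{"delta_pos":[-1.6,0,-0.9],"turn":0,"claw":1},{"delta_pos":[-2.5,0,-1.2],"turn":0,"claw":1},{"delta_pos":[-3.4,0,-1.5],"turn":0,"claw":1},{"delta_pos":[-3.4,0,-1.5],"turn":0,"claw":1}]'
python3 pitch.py green | head -1
```

```text
time_s: 76.97
position: [0.5246, 0.0472, 0.1434]
orientation: [0.001, 0.001, 1.0, -0.0]
wrist_force: [-0.4, -0.5, -0.0]
width: 0.136
gripper_force: 28.7
[288. 317.] [ 261  247   55  122 5315]
```

```bash
python3 -m jog '[{"delta_pos":[-0.9,0,-0.25],"turn":0,"claw":1},{"delta_pos":[-1.8,0,-0.4],"turn":0,"claw":1},{"delta_pos":[-2.7,0,-0.5],"turn":0,"claw":1},{"delta_pos":[-3.4,0,-0.5],"turn":0,"claw":1},{"delta_pos":[-3.4,0,-0.5],"turn":0,"claw":1}]'
python3 pitch.py green | head -1
python3 -m jog '[{"delta_pos":[0,0,-4],"turn":0,"claw":1},{"delta_pos":[0,0,-9],"turn":0,"claw":1},{"delta_pos":[0,0,-14],"turn":0,"claw":1},{"delta_pos":[0,0,-15],"turn":0,"claw":1},{"delta_pos":[0,0,-15],"turn":0,"claw":1}]' 30
python3 -m jog '[{"delta_pos":[-5,5,0],"turn":0,"claw":1},{"delta_pos":[-9,10,0],"turn":0,"claw":1},{"delta_pos":[-13,15,0],"turn":0,"claw":1},{"delta_pos":[-13.5,20.3,0],"turn":0,"claw":1},{"delta_pos":[-13.5,20.3,0],"turn":0,"claw":1}]'
python3 cup.py; python3 chk.py | awk '$(NF-1)>-1.5 && $(NF-1)<1.5'; python3 - <<'E'
from h import *
c=shot('wrist');g=cv2.cvtColor(c['frame'],cv2.COLOR_RGB2HSV)
for v in range(190,236,4): print(v,g[v,270:310:3,2].tolist())
E
```

```text
time_s: 77.7
position: [0.5547, 0.0471, 0.147]
orientation: [-0.003, 0.001, 1.0, -0.0]
wrist_force: [-4.7, 0.2, 0.2]
width: 0.134
gripper_force: 27.3
[288. 340.] [ 261  233   55  186 7763]
time_s: 78.42
position: [0.5582, 0.0472, 0.2989]
orientation: [0.002, 0.001, 1.0, 0.0]
wrist_force: [-0.3, -0.3, -0.3]
width: 0.133
gripper_force: 29.4
time_s: 79.05
position: [0.6921, 0.2548, 0.2932]
orientation: [-0.002, -0.001, 1.0, 0.0]
wrist_force: [-0.7, -0.3, -0.3]
width: 0.134
gripper_force: 29.5
scene 0.67 [431.6 284.6  40.8  56.2] [0.61  0.314 0.05 ]
wrist 0.81 [317.1  85.4  56.7  49.8] [0.608 0.32  0.05 ]
('scene',) [0.6113 0.3112] [-2.3 -0.5  2.1  0.2]
('wrist',) [0.61   0.3156] [-0.1 -0.5  0.   0.6]
('top', 'scene') [0.6113 0.3112] [-2.3 -0.5  2.1  0.2]
('top', 'scene', 'wrist') [0.61   0.3143] [-0.7 -0.8  3.8 -0.1 -1.  -0.5 -1.2  0.5]
delta [11.22  4.14  1.78] tcp [0.692  0.2482 0.2978] toolx [-1.     0.004  0.001]
top [296. 136.] [ 0.625 -0.11 ] tray 0.99 -1.02
top [239. 138.] [0.621 0.05 ] tray 1.11 0.98
top [268. 138.] [ 0.62 -0.03] tray 0.99 -0.02
top [298. 164.] [ 0.544 -0.113] t
[... 509 characters left out ...]
, 223, 218, 222, 219, 219]
202 [219, 216, 221, 219, 224, 219, 217, 221, 220, 223, 221, 220, 222, 218]
206 [215, 221, 220, 223, 224, 178, 177, 129, 217, 219, 220, 223, 225, 219]
210 [223, 223, 219, 219, 223, 179, 178, 136, 227, 225, 225, 221, 221, 224]
214 [225, 218, 225, 224, 223, 182, 177, 140, 224, 219, 224, 220, 220, 224]
218 [223, 224, 218, 220, 216, 184, 176, 142, 226, 220, 222, 220, 218, 221]
222 [218, 219, 219, 221, 200, 184, 174, 143, 201, 225, 225, 220, 222, 225]
226 [217, 223, 222, 223, 200, 185, 175, 145, 198, 220, 218, 223, 224, 225]
230 [218, 218, 218, 215, 199, 185, 174, 147, 191, 221, 220, 222, 222, 221]
234 [220, 218, 225, 103, 107, 107, 108, 109, 108, 92, 221, 222, 223, 222]
```

Green is about 85° upright. I turn to yaw 90, so that the fingers open clear of the leaning orange rod, and move over the cup.

```bash
python3 -m jog '[{"delta_pos":[0,0,0],"turn":10,"claw":1},{"delta_pos":[0,0,0],"turn":20,"claw":1},{"delta_pos":[0,0,0],"turn":30,"claw":1},{"delta_pos":[0,0,0],"turn":40,"claw":1},{"delta_pos":[0,0,0],"turn":50,"claw":1}]' 30 >/dev/null
python3 -m jog '[{"delta_pos":[0,0,0],"turn":10,"claw":1},{"delta_pos":[0,0,0],"turn":20,"claw":1},{"delta_pos":[0,0,0],"turn":30,"claw":1},{"delta_pos":[0,0,0],"turn":40,"claw":1},{"delta_pos":[0,0,0],"turn":40,"claw":1}]'
python3 rg.py .6185 .317 .298 90;  python3 cup.py; python3 lean.py orange .6095 .314;python3 chk.py | awk '$(NF-1)>-1.5 && $(NF-1)<1.5'|grep " 1.*1.0"
```

```text
time_s: 80.75
position: [0.6923, 0.2492, 0.2985]
orientation: [0.0, 0.708, 0.707, 0.0]
wrist_force: [-0.0, -0.3, -0.1]
width: 0.131
gripper_force: 29.5
delta [ 6.77 -7.39  0.05] tcp [0.6923 0.2492 0.2985] toolx [0.001 1.    0.   ]
yaw now 89.9 turn needed -0.1
orange (186, 82) [77. 20.] 62.7 [0.5769 0.3673 0.075 ]
orange (348, 258) [32. 16.] 56.3 [0.7731 0.1438 0.075 ]
green (288, 326) [183.  54.] 90.0 [0.6929 0.0103 0.075 ]
wrist 0.73 [187.9 105.1  59.8  50.6] [0.604 0.31  0.05 ]
('wrist',) [0.6092 0.3114] [ 0.4  0.9 -0.5 -1. ]
('top', 'scene', 'wrist') [0.6092 0.3114] [ 0.4  0.9 -0.5 -1. ]
delta [  4.   -11.23   1.8 ] tcp [0.6922 0.2498 0.298 ] toolx [0.002 1.    0.   ]
scene [[496.0, 273.0], [518.0, 253.0], [473.0, 293.0]] 607
orange tip rel cup mm [  2.1 -17.5] dir [0.    0.321] tilt 0.327 res [ 0. -0.  0.  0.  0.  0.]
top [296. 136.] [ 0.625 -0.11 ] tray 0.99 -1.02
top [239. 138.] [0.621 0.05 ] tray 1.1 0.98
top [298. 164.] [ 0.544 -0.113] tray -1.01 -1.01
top [270. 165.] [ 0.541 -0.035] tray -1.0 -0.02
scene [310. 281.] [0.622 0.052] tray 1.14 1.01
```

```bash
python3 - <<'E'
from h import *
c=shot('wrist')
for b in blobs(c,"orange",500)[:2]:
    if b[0][1]<200:
        ys,xs=np.nonzero(b[2]);P=np.c_[xs,ys];m=P.mean(0);u=np.linalg.svd(P-m,full_matrices=False)[2][0];t=(P-m)@u
        print(m,[(m+u*k).round(0) for k in(t.min(),t.max())],at(c,m,.164).round(4),[[at(c,m+u*k,z).round(3)[:2] for z in(.112,.216)] for k in(t.min(),t.max())])
E
```

```text
[184.71845673  79.16996872] [array([166.,  50.]), array([208., 116.])] [0.605  0.3574 0.164 ] [[array([0.573, 0.39 ]), array([0.611, 0.37 ])], [array([0.609, 0.328]), array([0.636, 0.328])]]
```

```bash
python3 -m jog '[{"delta_pos":[2,-5,0],"turn":0,"claw":1},{"delta_pos":[5,-7.2,0],"turn":0,"claw":1},{"delta_pos":[6.65,-7.2,0],"turn":0,"claw":1},{"delta_pos":[6.65,-7.2,0],"turn":0,"claw":1},{"delta_pos":[6.65,-7.2,0],"turn":0,"claw":1}]' 30 
python3 -c "
from h import *
to([.6205,.316,.298])
c=shot('wrist');g=cv2.cvtColor(c['frame'],cv2.COLOR_RGB2HSV)
P=c['cw']
for n,p in(('rim-y',[.609,.313-.022,.1]),('rim+y',[.609,.313+.022,.1]),('rim-x',[.587,.313,.1]),('rim+x',[.631,.313,.1]),('tip',[.6205,.304,.163])): print(n,proj(c,p).round(0))
"
```

```text
time_s: 81.98
position: [0.6214, 0.3159, 0.2977]
orientation: [0.0, 0.708, 0.706, -0.0]
wrist_force: [-0.2, -0.1, -0.5]
width: 0.13
gripper_force: 29.6
delta [ 0.01 -0.09 -0.03] tcp [0.6214 0.3159 0.2977] toolx [ 0.003  1.    -0.001]
rim-y [277. 206.]
rim+y [277. 169.]
rim-x [258. 188.]
rim+x [296. 188.]
tip [286. 212.]
```

Now I lower it and watch the force.

```bash
python3 -m jog '[{"delta_pos":[0,-0.05,2],"turn":0,"claw":1},{"delta_pos":[0,-0.05,4],"turn":0,"claw":1},{"delta_pos":[0,-0.05,6],"turn":0,"claw":1},{"delta_pos":[0,-0.05,7],"turn":0,"claw":1},{"delta_pos":[0,-0.05,8],"turn":0,"claw":1}]' 
python3 -m jog '[{"delta_pos":[0,0,0.5],"turn":0,"claw":1},{"delta_pos":[0,0,1],"turn":0,"claw":1},{"delta_pos":[0,0,1],"turn":0,"claw":1}]'
python3 cup.py
```

```text
time_s: 82.65
position: [0.6206, 0.316, 0.2178]
orientation: [0.0, 0.708, 0.706, 0.0]
wrist_force: [0.1, 0.2, -1.0]
width: 0.134
gripper_force: 29.6
time_s: 83.02
position: [0.6198, 0.3165, 0.2079]
orientation: [-0.0, 0.708, 0.706, -0.0]
wrist_force: [0.1, -0.9, 1.1]
width: 0.131
gripper_force: 29.6
top 0.82 [143.9 135.5  18.   27. ] [0.603 0.303 0.05 ]
scene 0.78 [430.8 282.7  44.4  55.4] [0.605 0.316 0.05 ]
wrist 0.66 [245.2 166.4  59.3  74.8] [0.607 0.306 0.05 ]
('top',) [0.6021 0.3013] [-4.1  0.2  4.4 -0.3]
('scene',) [0.6059 0.3139] [-0.4 -0.7  0.3  0.6]
('wrist',) [0.6092 0.3116] [ 0.2  0.1 -0.2 -0.1]
('top', 'scene') [0.6055 0.3107] [-7.4 -0.9  1.2 -1.4 -2.1 -1.1 -1.7  0.1]
('top', 'scene', 'wrist') [0.6084 0.3111] [-7.5 -1.9  1.1 -2.3 -1.7  0.2 -1.1  1.5 -0.6  0.5 -1.1  0.4]
delta [-2.67 -3.99 -7.16] tcp [0.62   0.3167 0.2084] toolx [0.002 1.    0.   ]
```

```bash
python3 -m jog '[{"delta_pos":[0,0,1.5],"turn":0,"claw":1},{"delta_pos":[0,0,3],"turn":0,"claw":1},{"delta_pos":[0,0,4.5],"turn":0,"claw":1},{"delta_pos":[0,0,5.3],"turn":0,"claw":1},{"delta_pos":[0,0,5.3],"turn":0,"claw":1}]'
python3 -m jog '[{"delta_pos":[0,0,0.3],"turn":0,"claw":1},{"delta_pos":[0,0,0.3],"turn":0,"claw":1}]'
```

```text
time_s: 83.95
position: [0.6193, 0.3163, 0.1536]
orientation: [-0.0, 0.708, 0.706, -0.001]
wrist_force: [0.6, 0.0, 0.1]
width: 0.13
gripper_force: 29.6
time_s: 84.2
position: [0.6201, 0.3166, 0.1524]
orientation: [0.0, 0.708, 0.706, 0.0]
wrist_force: [-0.5, -0.5, -0.3]
width: 0.133
gripper_force: 29.6
```

```bash
python3 -m jog '[{"delta_pos":[0,0,0],"turn":0,"claw":0.8},{"delta_pos":[0,0,0],"turn":0,"claw":0.6},{"delta_pos":[0,0,0],"turn":0,"claw":0.4},{"delta_pos":[0,0,0],"turn":0,"claw":0.2},{"delta_pos":[0,0,-1],"turn":0,"claw":0.1}]'
python3 -m jog '[{"delta_pos":[0,0,-3],"turn":0,"claw":0.1},{"delta_pos":[0,0,-6],"turn":0,"claw":0.1},{"delta_pos":[0,0,-10],"turn":0,"claw":0.1},{"delta_pos":[0,0,-14],"turn":0,"claw":0.1},{"delta_pos":[0,0,-14],"turn":0,"claw":0.1}]'
python3 -m jog '[{"delta_pos":[-6,-3,0],"turn":0,"claw":0.5},{"delta_pos":[-12,-6,0],"turn":0,"claw":0.8},{"delta_pos":[-18,-10,0],"turn":-10,"claw":1},{"delta_pos":[-18,-12,0],"turn":-20,"claw":1},{"delta_pos":[-18,-12,0],"turn":-30,"claw":1}]'
python3 cup.py; python3 lean.py orange .609 .312;python3 lean.py green .609 .312;python3 chk.py | awk '$(NF-1)>-1.5 && $(NF-1)<1.5'
```

```text
time_s: 84.82
position: [0.6192, 0.3162, 0.1614]
orientation: [-0.0, 0.708, 0.706, -0.001]
wrist_force: [-0.5, -0.3, -0.5]
width: 0.903
gripper_force: 0.0
time_s: 85.45
position: [0.622, 0.3175, 0.3079]
orientation: [0.002, 0.708, 0.706, 0.005]
wrist_force: [0.3, 0.8, 0.8]
width: 0.897
gripper_force: 0.0
time_s: 86.08
position: [0.4963, 0.135, 0.3019]
orientation: [-0.001, 0.499, 0.866, -0.001]
wrist_force: [0.3, 0.4, 0.1]
width: 0.002
gripper_force: 0.0
top 0.72 [146.8 138.8  17.9  26.1] [0.595 0.295 0.05 ]
scene 0.73 [429.9 281.8  44.7  57.1] [0.605 0.315 0.05 ]
wrist 0.62 [401.7  72.   77.9  49.3] [0.614 0.317 0.05 ]
('top',) [0.5935 0.2929] [-4.  -0.1  4.3  0.1]
('scene',) [0.6061 0.3126] [-0.2  0.2  0.1 -0.2]
('wrist',) [0.6106 0.311 ] [-2.1 -0.9  1.6  1.2]
('top', 'scene') [0.603 0.308] [-9.4 -3.4 -0.7 -3.  -2.8 -1.5 -3.  -2. ]
('top', 'scene', 'wrist') [0.608  0.3097] [-9.9 -5.1 -1.2 -4.6 -1.6  0.8 -1.5  0.4 -4.2 -1.1 -1.1  1. ]
delta [ 9.29 14.56  2.17] tcp [0.4997 0.1371 0.3017] toolx [-0.496  0.868  0.   ]
scene [[505.0, 266.0], [518.0, 252.0], [481.0, 292.0]] 341
top [[116.0, 130.0], [113.0, 128.0], [120.0, 134.0]] 36
orange tip rel cup mm [ 0.5 -6.1] dir [0.022 0.273] tilt 0.278 res [-4.9  1.1  0.9  1.   7.4  3.6  0.   2.5]
scene [[487.0, 274.0], [504.0, 251.0], [470.0, 298.0]] 589
green tip rel cup mm [17.3 -5.3] dir [-0.025  0.153] tilt 0.156 res [ 0.5 -1.4 -0.3  0.7  0.2  0. ]
top [296. 136.] [ 0.625 -0.11 ] tray 0.99 -1.02
top [239. 138.] [0.621 0.05 ] tray 1.11 0.99
top [268. 138.] [ 0.62 -0.03] tray 0.99 -0.02
top [298. 164.] [ 0.544 -0.113] tray -1.02 -1.01
top [270. 166.] [ 0.54  -0.035] tray -1.01 -0.02
scene [234. 241.] [ 0.547 -0.111] tray -0.96 -0.98
scene [273. 245.] [ 0.543 -0.033] tray -0.94 0.0
scene [225. 271.] [ 0.627 -0.108] tray 1.06 -0.99
scene [267. 275.] [ 0.622 -0.028] tray 1.04 0.01
scene [310. 281.] [0.622 0.052] tray 1.14 1.01
```

```bash
python3 - <<'E'
from h import *
t=shot("top");s=shot("scene")
def tri(ra,rb):
    (p,d),(q,e)=ra,rb;A=np.c_[d,-e];x=np.linalg.lstsq(A,q-p,rcond=None)[0];return (p+d*x[0]+q+e*x[1])/2,np.linalg.norm(p+d*x[0]-q-e*x[1])
B={n:[b[0] for b in blobs(c,"red")] for n,c in(("top",t),("scene",s))}
for P in([.6248,-.1087],[.6206,-.0288],[.6164,.0511],[.545,-.1129],[.5408,-.033]):
    a=[min(B[n],key=lambda u:np.hypot(*(u-proj(c,[*P,.096])))) for n,c in(("top",t),("scene",s))]
    X,r=tri(ray(t,a[0]),ray(s,a[1]));print(P,"stopper",X.round(4),"dxy mm",((X[:2]-P)*1e3).round(1),r.round(4))
# body (neck+bulb pink) centroid: non-blue, non-red pixels within box under stopper, scene
for n,c in(("top",t),("scene",s)):
    h=cv2.cvtColor(c["frame"],cv2.COLOR_RGB2HSV)
    for P in([.6248,-.1087],[.6206,-.0288],[.6164,.0511]):
        u=proj(c,[*P,.035]);m=np.zeros(h.shape[:2],bool);r=16;y,x=np.ogrid[:420,:560];m=(np.hypot(x-u[0],y-u[1])<r)
        m&=~((h[...,0]>100)&(h[...,0]<130)&(h[...,1]>110))&~(((h[...,0]<8)|(h[...,0]>172))&(h[...,1]>140))&(h[...,2]>60)
        ys,xs=np.nonzero(m);print(n,P,"body offset px",(np.array([xs.mean(),ys.mean()])-u).round(1),m.sum())
E
```

```text
[0.6248, -0.1087] stopper [ 0.6249 -0.1095  0.0953] dxy mm [ 0.1 -0.8] 0.0011
[0.6206, -0.0288] stopper [ 0.6206 -0.0293  0.0957] dxy mm [ 0.  -0.5] 0.0016
[0.6164, 0.0511] stopper [0.6214 0.0512 0.0971] dxy mm [5.  0.1] 0.0015
[0.545, -0.1129] stopper [ 0.5445 -0.1129  0.0959] dxy mm [-0.5 -0. ] 0.0013
[0.5408, -0.033] stopper [ 0.5411 -0.0339  0.0959] dxy mm [ 0.3 -0.9] 0.0018
top [0.6248, -0.1087] body offset px [ 0.7 -1.9] 230
top [0.6206, -0.0288] body offset px [ 0.2 -2.4] 227
top [0.6164, 0.0511] body offset px [-0.8 -1.4] 279
scene [0.6248, -0.1087] body offset px [-0.5 -1.2] 407
scene [0.6206, -0.0288] body offset px [-0.  -1.5] 411
scene [0.6164, 0.0511] body offset px [-0.6 -3. ] 390
```

```bash
cat > knob.py <<'E'
from h import *
t=shot("top");s=shot("scene")
def tri(ra,rb):
    (p,d),(q,e)=ra,rb;x=np.linalg.lstsq(np.c_[d,-e],q-p,rcond=None)[0];return (p+d*x[0]+q+e*x[1])/2,np.linalg.norm(p+d*x[0]-q-e*x[1])
def near(c,P): 
    b=[b for b in blobs(c,"red") if np.hypot(*(b[0]-proj(c,P)))<30];b=min(b,key=lambda b:np.hypot(*(b[0]-proj(c,P))));return b[0],b[1][4]
for P in([.53,.131,.1],[.58,.131,.1]):
    a,b=near(t,P),near(s,P);print(a,b,[v if np.isscalar(v) else v.round(4) for v in tri(ray(t,a[0]),ray(s,b[0]))])
w=shot("wrist")
for b in blobs(w,"red",150): print("wrist",b[0].round(0),b[1][4],at(w,b[0],.1).round(4))
o=get_obs();T=pose();print(T[:3,3].round(4),np.degrees(np.arctan2(T[1,0],T[0,0])).round(1))
E
python3 knob.py
```

```text
(array([210.5       , 163.46551724]), np.int32(58)) (array([355.25   , 252.15625]), np.int32(128)) [array([0.5453, 0.1291, 0.1084]), np.float64(0.0014914689347372626)]
(array([210.5       , 163.46551724]), np.int32(58)) (array([355.25   , 252.15625]), np.int32(128)) [array([0.5453, 0.1291, 0.1084]), np.float64(0.0014914689347372626)]
wrist [319. 210.] 359 [0.5479 0.1287 0.1   ]
wrist [158. 282.] 218 [ 0.4177 -0.0591  0.1   ]
wrist [336. 284.] 230 [0.6209 0.0537 0.1   ]
[0.4995 0.1368 0.302 ] 119.9
```

```bash
python3 -m jog '[{"delta_pos":[0,0,0],"turn":-10,"claw":1},{"delta_pos":[0,0,0],"turn":-20,"claw":1},{"delta_pos":[0,0,0],"turn":-30,"claw":1},{"delta_pos":[0,0,0],"turn":-40,"claw":1},{"delta_pos":[0,0,0],"turn":-50,"claw":1}]' 30 >/dev/null
python3 -m jog '[{"delta_pos":[0,0,0],"turn":-10.1,"claw":1},{"delta_pos":[0,0,0],"turn":-10.1,"claw":1},{"delta_pos":[0,0,0],"turn":-10.1,"claw":1}]' >/dev/null
python3 -m jog '[{"delta_pos":[0.6,-0.9,5],"turn":0,"claw":1},{"delta_pos":[0.6,-0.9,11],"turn":0,"claw":1},{"delta_pos":[0.6,-0.9,17],"turn":0,"claw":1},{"delta_pos":[0.6,-0.9,20.6],"turn":0,"claw":1},{"delta_pos":[0.6,-0.9,20.6],"turn":0,"claw":1}]'
python3 lean.py orange .609 .312;python3 lean.py green .609 .312; python3 chk.py | awk '$(NF-1)>-1.5 && $(NF-1)<1.5' | grep top
```

```text
time_s: 88.55
position: [0.4909, 0.1274, 0.0935]
orientation: [-0.003, 0.001, 1.0, -0.001]
wrist_force: [-0.5, -0.2, 0.4]
width: -0.002
gripper_force: 0.0
scene [[505.0, 267.0], [518.0, 252.0], [481.0, 292.0]] 327
top [[133.0, 139.0], [128.0, 136.0], [137.0, 142.0]] 37
orange tip rel cup mm [-1.6 -4.7] dir [0.021 0.253] tilt 0.257 res [-5.7 -0.3 -1.5 -1.  -8.3 -4.3  0.   0.8]
scene [[487.0, 274.0], [504.0, 251.0], [470.0, 298.0]] 589
top [[131.0, 130.0], [122.0, 124.0], [140.0, 137.0]] 76
green tip rel cup mm [17.2 -5.6] dir [-0.026  0.155] tilt 0.158 res [ 0.5 -1.5 -0.2  0.6 -0.1 -0.2  0.2  0. ]
top [296. 136.] [ 0.624 -0.11 ] tray 0.98 -1.01
top [239. 138.] [0.621 0.051] tray 1.12 0.99
top [268. 138.] [ 0.62 -0.03] tray 0.99 -0.02
top [298. 164.] [ 0.544 -0.113] tray -1.02 -1.01
top [270. 165.] [ 0.541 -0.035] tray -1.0 -0.02
```

```bash
python3 -m jog '[{"delta_pos":[-2,0.1,0],"turn":0,"claw":1},{"delta_pos":[-3.5,0.2,0],"turn":0,"claw":1},{"delta_pos":[-5,0.25,0],"turn":0,"claw":1},{"delta_pos":[-6.5,0.3,0],"turn":0,"claw":1},{"delta_pos":[-8,0.4,0],"turn":0,"claw":1}]'
python3 -m jog '[{"delta_pos":[-0.5,0,0],"turn":0,"claw":1},{"delta_pos":[-1,0,0],"turn":0,"claw":1},{"delta_pos":[-1.4,0,0],"turn":0,"claw":1},{"delta_pos":[-1.4,0,0],"turn":0,"claw":1}]'
python3 knob.py
```

```text
time_s: 89.48
position: [0.572, 0.1315, 0.0954]
orientation: [-0.003, 0.0, 1.0, -0.0]
wrist_force: [-25.0, 0.1, 17.2]
width: 0.002
gripper_force: 13.1
time_s: 89.98
position: [0.5719, 0.1316, 0.0942]
orientation: [-0.015, 0.0, 1.0, -0.001]
wrist_force: [-29.4, 2.5, 19.9]
width: 0.001
gripper_force: 15.1Traceback (most recent call last):
  File "knob.py", line 8, in <module>
    a,b=near(t,P),near(s,P);print(a,b,[v if np.isscalar(v) else v.round(4) for v in tri(ray(t,a[0]),ray(s,b[0]))])
        ~~~~^^^^^
  File "knob.py", line 6, in near
    b=[b for b in blobs(c,"red") if np.hypot(*(b[0]-proj(c,P)))<30];b=min(b,key=lambda b:np.hypot(*(b[0]-proj(c,P))));return b[0],b[1][4]
                                                                      ~~~^^^^^^^^^^^^^^^^^^^^^^^^^^^^^^^^^^^^^^^^^^^^
ValueError: min() iterable argument is empty
```

```bash
python3 -m jog '[{"delta_pos":[2,0,0],"turn":0,"claw":1},{"delta_pos":[6,0,-1],"turn":0,"claw":1},{"delta_pos":[8,0,-6],"turn":0,"claw":1},{"delta_pos":[12,0,-12],"turn":0,"claw":1},{"delta_pos":[15,0,-18],"turn":0,"claw":1}]'
python3 -m jog '[{"delta_pos":[0,-5,0],"turn":0,"claw":1},{"delta_pos":[0,-10,0],"turn":0,"claw":1},{"delta_pos":[0,-10,0],"turn":0,"claw":1}]'
sed -i 's/\[.53,.131,.1\]/[.6,.131,.1]/;s/<30/<45/' knob.py;python3 knob.py; python3 cup.py; python3 lean.py orange .609 .312;python3 lean.py green .609 .312;python3 chk.py | awk '$(NF-1)>-1.5 && $(NF-1)<1.5'
```

```text
time_s: 90.7
position: [0.4436, 0.1318, 0.2649]
orientation: [0.0, 0.0, 1.0, -0.0]
wrist_force: [0.9, -0.2, 0.4]
width: -0.005
gripper_force: 0.0
time_s: 91.08
position: [0.4449, 0.0291, 0.2641]
orientation: [0.001, 0.003, 1.0, -0.001]
wrist_force: [1.0, 0.8, 0.3]
width: -0.002
gripper_force: 0.0
top 0.82 [136.6 133.3  28.8  29.9] [0.606 0.309 0.05 ]
scene 0.83 [429.4 281.9  44.2  58.4] [0.607 0.313 0.05 ]
wrist 0.78 [455.8 269.5  83.6  74.8] [0.62  0.325 0.05 ]
('top',) [0.6044 0.3074] [ 1.1  1.6 -1.1 -1.7]
('scene',) [0.6081 0.311 ] [-0.4  0.8  0.4 -0.8]
('wrist',) [0.6143 0.316 ] [-1.7 -0.7  1.4  0.7]
('top', 'scene') [0.6071 0.3103] [ 0.1  0.7 -2.1 -2.6 -0.9  0.3 -0.2 -1.4]
('top', 'scene', 'wrist') [0.6104 0.3127] [-0.7 -0.4 -2.9 -3.7  0.6  1.9  1.6  0.4 -3.5 -3.  -0.6 -1.9]
delta [-13.62  25.71  -1.67] tcp [0.444  0.0327 0.2633] toolx [-1.    -0.001  0.   ]
scene [[504.0, 267.0], [519.0, 253.0], [481.0, 292.0]] 312
top [[131.0, 139.0], [126.0, 136.0], [137.0, 142.0]] 42
orange tip rel cup mm [-2.2 -5.7] dir [0.023 0.263] tilt 0.267 res [-5.4 -0.1 -1.1 -1.  -6.9 -3.9  0.   0.8]

[... 501 characters left out ...]
tray -0.94 0.0
scene [225. 271.] [ 0.627 -0.108] tray 1.06 -0.99
scene [267. 275.] [ 0.622 -0.028] tray 1.04 0.01
scene [310. 281.] [0.622 0.052] tray 1.14 1.01Traceback (most recent call last):
  File "knob.py", line 8, in <module>
    a,b=near(t,P),near(s,P);print(a,b,[v if np.isscalar(v) else v.round(4) for v in tri(ray(t,a[0]),ray(s,b[0]))])
        ~~~~^^^^^
  File "knob.py", line 6, in near
    b=[b for b in blobs(c,"red") if np.hypot(*(b[0]-proj(c,P)))<45];b=min(b,key=lambda b:np.hypot(*(b[0]-proj(c,P))));return b[0],b[1][4]
                                                                      ~~~^^^^^^^^^^^^^^^^^^^^^^^^^^^^^^^^^^^^^^^^^^^^
ValueError: min() iterable argument is empty
```

```bash
python3 - <<'E'
from h import *
cs=shot("scene");w=shot("wrist");t=shot("top")
for n,c in(("scene",cs),("wrist",w),("top",t)):
    print(n,[(round(q,2),proj(c,[.574+.06*np.sin(q-.5),.1305+.003*np.sin(q-.5),.0553+.06*np.cos(q-.5)]).round(0).tolist()) for q in(0,.5,.7,.85,1.0)])
    print([ (b[0].round(0).tolist(),b[1][4]) for b in blobs(c,"red",15)])
E
```

```text
scene [(0, [355.0, 252.0]), (0.5, [356.0, 261.0]), (0.7, [356.0, 266.0]), (0.85, [355.0, 270.0]), (1.0, [355.0, 275.0])]
[([179.0, 149.0], np.int32(37)), ([266.0, 209.0], np.int32(64)), ([234.0, 241.0], np.int32(86)), ([273.0, 245.0], np.int32(95)), ([225.0, 271.0], np.int32(110)), ([356.0, 273.0], np.int32(152)), ([267.0, 275.0], np.int32(117)), ([310.0, 281.0], np.int32(114)), ([79.0, 297.0], np.int32(273))]
wrist [(0, [373.0, 281.0]), (0.5, [374.0, 307.0]), (0.7, [374.0, 315.0]), (0.85, [373.0, 320.0]), (1.0, [372.0, 324.0])]
[([190.0, 162.0], np.int32(354)), ([232.0, 273.0], np.int32(294)), ([164.0, 276.0], np.int32(309))]
top [(0, [210.0, 164.0]), (0.5, [209.0, 153.0]), (0.7, [209.0, 149.0]), (0.85, [209.0, 146.0]), (1.0, [209.0, 143.0])]
[([432.0, 74.0], np.int32(28)), ([464.0, 80.0], np.int32(27)), ([369.0, 83.0], np.int32(63)), ([496.0, 85.0], np.int32(25)), ([296.0, 136.0], np.int32(42)), ([268.0, 138.0], np.int32(42)), ([298.0, 164.0], np.int32(42)), ([270.0, 166.0], np.int32(44)), ([285.0, 211.0], np.int32(26)), ([395.0, 289.0], np.int32(37))]
```

```bash
python3 -m jog '[{"delta_pos":[0,-6,0],"turn":0,"claw":1},{"delta_pos":[0,-12,0],"turn":0,"claw":1},{"delta_pos":[0,-18,0],"turn":0,"claw":1},{"delta_pos":[0,-23,0],"turn":0,"claw":1},{"delta_pos":[0,-23,0],"turn":0,"claw":1}]'
python3 knob.py; python3 chk.py | grep " 0.9[0-9]$\| 1.0[0-9]$"
```

```text
time_s: 92.55
position: [0.444, -0.2018, 0.2634]
orientation: [0.0, 0.003, 1.0, -0.001]
wrist_force: [0.6, 1.0, 0.2]
width: -0.001
gripper_force: 0.0
(array([209.88461538, 146.55769231]), np.int32(52)) (array([355.5, 273. ]), np.int32(152)) [array([0.5945, 0.1318, 0.104 ]), np.float64(0.0013561306858404247)]
(array([209.88461538, 146.55769231]), np.int32(52)) (array([355.5, 273. ]), np.int32(152)) [array([0.5945, 0.1318, 0.104 ]), np.float64(0.0013561306858404247)]
wrist [403. 162.] 365 [ 0.4126 -0.0802  0.1   ]
wrist [430. 273.] 321 [ 0.5393 -0.0346  0.1   ]
wrist [362. 276.] 303 [ 0.543  -0.1127  0.1   ]
wrist [491. 331.] 274 [0.6194 0.0508 0.1   ]
[ 0.4434 -0.1976  0.2632] 179.9
top [239. 138.] [0.621 0.05 ] tray 1.11 0.98
scene [310. 281.] [0.622 0.052] tray 1.14 1.01
```

Knob travel of about 49 mm fits a full swing, with a hard stall at 25–29 N. I push once more, slightly higher, to confirm it is at the stop.

```bash
python3 -m jog '[{"delta_pos":[0,6,0],"turn":0,"claw":1},{"delta_pos":[0,12,0],"turn":0,"claw":1},{"delta_pos":[0,18,0],"turn":0,"claw":1},{"delta_pos":[0,24,0],"turn":0,"claw":1},{"delta_pos":[0,30,0],"turn":0,"claw":1}]' >/dev/null
python3 -m jog '[{"delta_pos":[-3,3,5],"turn":0,"claw":1},{"delta_pos":[-6,3,10],"turn":0,"claw":1},{"delta_pos":[-7,3,15],"turn":0,"claw":1},{"delta_pos":[-7,3,16.2],"turn":0,"claw":1},{"delta_pos":[-7,3,16.2],"turn":0,"claw":1}]'
python3 -m jog '[{"delta_pos":[-2,0,0],"turn":0,"claw":1},{"delta_pos":[-3.5,0,0],"turn":0,"claw":1},{"delta_pos":[-5,0,0],"turn":0,"claw":1},{"delta_pos":[-6.3,0,0],"turn":0,"claw":1},{"delta_pos":[-6.3,0,0],"turn":0,"claw":1}]'
```

```text
time_s: 94.05
position: [0.5127, 0.1324, 0.1014]
orientation: [-0.001, -0.0, 1.0, -0.0]
wrist_force: [-0.4, 0.4, 1.1]
width: 0.001
gripper_force: 0.0
time_s: 94.68
position: [0.5718, 0.1317, 0.1014]
orientation: [-0.006, 0.001, 1.0, -0.0]
wrist_force: [-11.1, 0.8, 9.8]
width: -0.001
gripper_force: 5.6
```

```bash
python3 -m jog '[{"delta_pos":[-0.5,0,0],"turn":0,"claw":1},{"delta_pos":[-1.0,0,0],"turn":0,"claw":1},{"delta_pos":[-1.2,0,0],"turn":0,"claw":1},{"delta_pos":[-1.2,0,0],"turn":0,"claw":1}]'
python3 -m jog '[{"delta_pos":[3,0,0],"turn":0,"claw":1},{"delta_pos":[7,0,-3],"turn":0,"claw":1},{"delta_pos":[11,0,-9],"turn":0,"claw":1},{"delta_pos":[14,-4,-15],"turn":0,"claw":1},{"delta_pos":[14,-9,-18],"turn":0,"claw":1}]' >/dev/null
python3 -m jog '[{"delta_pos":[0,-6,0],"turn":0,"claw":1},{"delta_pos":[0,-12,0],"turn":0,"claw":1},{"delta_pos":[0,-18,0],"turn":0,"claw":1},{"delta_pos":[0,-24,0],"turn":0,"claw":1},{"delta_pos":[0,-24,0],"turn":0,"claw":1}]' >/dev/null
python3 knob.py;python3 lean.py orange .609 .312;python3 lean.py green .609 .312;python3 chk.py | awk '$(NF-1)>-1.5 && $(NF-1)<1.5'
```

```text
time_s: 95.18
position: [0.5724, 0.1317, 0.1013]
orientation: [-0.016, 0.0, 1.0, -0.0]
wrist_force: [-32.6, 1.2, 26.7]
width: -0.005
gripper_force: 16.2
(array([209.88461538, 146.55769231]), np.int32(52)) (array([355.52287582, 272.96078431]), np.int32(153)) [array([0.5944, 0.1318, 0.1041]), np.float64(0.0013981807873936457)]
(array([209.88461538, 146.55769231]), np.int32(52)) (array([355.52287582, 272.96078431]), np.int32(153)) [array([0.5944, 0.1318, 0.1041]), np.float64(0.0013981807873936457)]
wrist [389. 155.] 346 [ 0.4131 -0.0795  0.1   ]
wrist [417. 264.] 306 [ 0.5394 -0.0344  0.1   ]
wrist [350. 267.] 293 [ 0.543  -0.1125  0.1   ]
wrist [551. 307.] 356 [0.5986 0.1364 0.1   ]
wrist [414. 319.] 173 [ 0.6151 -0.0284  0.1   ]
wrist [478. 322.] 265 [0.6197 0.051  0.1   ]
[ 0.4505 -0.1849  0.2714] 179.9
scene [[505.0, 267.0], [518.0, 252.0], [481.0, 292.0]] 320
orange tip rel cup mm [-0.3 -5.6] dir [0.022 0.266] tilt 0.27 res [-5.2  0.7 -0.2  0.1  0.   1.7]
scene [[487.0, 273.0], [504.0, 251.0], [470.0, 298.0]] 581
top [[131.0, 130.0], [122.0, 124.0], [140.0, 137.0]] 63
green tip rel cup mm [17.2 -5.5] dir [-0.026  0.155] tilt 0.158 res [ 0.5 -1.5 -0.3  0.6 -0.2 -0.2  0.2  0. ]
top [297. 136.] [ 0.625 -0.11 ] tray 0.99 -1.02
top [239. 138.] [0.621 0.05 ] tray 1.12 0.98
top [268. 138.] [ 0.62 -0.03] tray 0.99 -0.02
top [298. 164.] [ 0.544 -0.114] tray -1.02 -1.01
top [270. 166.] [ 0.541 -0.035] tray -1.0 -0.02
scene [234. 241.] [ 0.547 -0.111] tray -0.96 -0.98
scene [273. 245.] [ 0.543 -0.033] tray -0.94 0.0
scene [225. 271.] [ 0.627 -0.108] tray 1.06 -0.99
scene [267. 275.] [ 0.622 -0.028] tray 1.04 0.01
scene [310. 281.] [0.622 0.052] tray 1.14 1.01
```

```bash
python3 -c "
from plant import *
print(job_done())"
```

```text
the job is handed in; nothing more can be done
None
```

The job is handed in at about 96 s of robot time: all five flasks are in tray pockets, both rods stand in the upright cup, and the red lever is at its far stop. One flask, in the far pocket nearest the switch, sits about 5 mm off at its stopper, which I judged within the limits. The jar was not re-measured after the flasks were picked, and the judge gave no verdict.

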